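# Set the vaccine drawing-up tray

### The job

Set the empty blue tray for drawing up vaccine: in one straight row along the tray's long middle line, 9 cm apart centre to centre, put the metal cool block on the left, the steel cup in the middle of the tray and the swab carton on the right, with the long sides of block and carton along the row. Stand the large vial 6 cm straight behind the cup (centre to centre, at right angles to the row) and the small vial upright on the middle of the cool block; left, right and behind are as seen from the robot, behind meaning on the side away from it. Never tip the vials over, let go of everything, and leave the tape roll and the loose syringe on the grey mat where they are.

Things in the scene. Friction and masses are not known exactly. Their poses are not given: they have to be found in the camera images.
- tray: empty blue tray (not the ones full of syringes or stacked), fixed, left or right on the table, turned up to 0.35 rad; 190 (x) by 280 (y) by 22 mm high, with a lip 7 mm wider all round; walls and floor 4 mm, so its inner floor is 4 mm above the table. Origin: centre of underside. x points behind (away from the robot), y along its long side to the left as the robot sees it, z up
- block_mid (a point): loose cool block: plain aluminium slab with grooved sides, 44 mm (its x) by 60 mm (its y) by 22 mm high; the point is its centre, 11 mm above its underside; z up. Stands on the grey mat (mat top 4 mm above the table), as do all the loose things; 155 g
- cup_mid (a point): loose open round steel cup, 56 mm across its rim, tapering evenly to 45 mm at its foot, and 40 mm high; the point is on its axis, 20 mm above its underside; 60 g
- carton_mid (a point): loose closed cardboard carton of swabs with a slot in its top, 40 mm (its x) by 60 mm (its y) by 45 mm high; the point is its centre, 22.5 mm above its underside; z up; 50 g
- small_vial_mid (a point): loose small glass vial, standing: 22 mm diameter, 40 mm high, straight up to 28 mm, then a narrower neck and a 15 mm wide metal cap; the point is on its axis, 20 mm above its underside; 15 g
- large_vial_mid (a point): loose large glass vial, standing: 30 mm diameter, 60 mm high, straight up to 42 mm, then a narrower neck and a 20 mm wide metal cap; the point is on its axis, 30 mm above its underside; 45 g
- tape_mid (a point): bystander, to be left alone: loose roll of white tape lying flat, 64 mm across with a 38 mm hole, 18 mm high; the point is its centre. It stands among the other things in one of the six places on the mat
- syringe_mid (a point): bystander, to be left alone: loose capped white syringe lying across the middle of the mat, about 130 mm long and 17 mm thick (30 mm at its finger flange); the point is on its axis, near its middle; its x axis runs along it
Not all that is in view belongs to the job. Leave any green or purple look-alike of the part that bears cup_mid alone.

How it is judged:
By the outcome, as a careful person would: the job done as asked, in the order asked, and still so for the second after the job is handed in, with the robot touching nothing.
It also fails if it takes over 134 s, if anything falls off the work surface, if the arm or the gripper's body presses on something with over 40 N, if the wrist force passes 120 N, or if a joint passes its speed limit or range.

### The arm

A 6-joint arm with a two-finger parallel gripper is mounted at the origin on the work surface. World frame = base frame: x ahead of the robot, y to its left, z up, the work surface at z = 0. Lengths are in m, angles in rad, forces in N, time in s.
With the tool pointing down it reaches from about 0.325 to 0.775 m from the base axis. Payload 5.5 kg.
Tool frame: the origin (TCP) lies at the very end of the fingers, on their centre line; the grasp point (between the pads) lies 19 mm behind it; z points along the fingers, x is the direction in which the jaws open and shut, and the axes are right-handed (so a half turn about z gives the same grasp; the last joint's range is limited). The gripper opens to 85 mm and grips with 20 to 120 N. Pads are 22 mm wide; open, the fingers measure 114 mm over their backs; the gripper's body (76 mm by 85 mm) begins 54 mm behind the grasp point. The pads swing forward as they close: fully open they stand 13 mm farther back than shut.
Start: joints at [1.269, 0.091, 1.231, -0, 1.82, -0.057], TCP at [0.145, 0.582, 0.209] pointing down, gripper open.
Joint ranges: [-2.87, 2.87], [-0.86, 2.18], [0.17, 2.46], [-1.51, 4.65], [0.06, 2.69], [-2.65, 2.65]. Speed limits (rad/s): [2.57, 2.57, 3.01, 3.14, 3.14, 3.14].

### API

Orientations are given as a unit quaternion [x, y, z, w].
In Python, from workcell import get_state, camera, close_job gives the robot as it stands.
- The arm moves only by the tool play_rows, never from a script. Its argument "rows" is one flat list of numbers, 5 for each row, row after row: the shift along the world's x, y, z in m, then the turn about the world's z in degrees, then the finger opening in m, from 0 to 0.0854. In form: [dx, dy, dz, roll, claw, dx, dy, dz, roll, claw, ...]. A call has 1 to 12 rows; each row shifts and turns the pose as measured when the row begins; what a row does not reach is not made up. A row lasts 1/12 s, in which the tool goes at most 41.7 mm and 7.16 degrees, less where a joint would pass 70% of its speed; a pose out of reach is approached as far as the arm can. A call with a gripper value outside its range is refused whole. The fingers move at their own pace and stop on an object; "grip_force" is the grip in N (left out, the last holds). Time passes only in rows, so rows that do not move let the fingers close. It gives the time, the measured TCP pose, the force and the opening at its end, in the units of the state.
- get_state(): the state, without advancing time (a new reading comes with each control period).
- camera(name): name is "side" or "top" or "wrist"; returns a dict with "img" (420x560x3 uint8, red, green, blue), "fx", "fy", "cx", "cy" (pixels), "world_to_cam" (4x4, takes a point from world to camera coordinates); the wrist camera has in their place "hand_eye" (4x4, takes a point from camera to tool coordinates, whose origin is the TCP and whose axes are the tool frame's). Camera axes: x right, y up, looking along -z (the intrinsics and any distortion apply to the point x, -y, -z); pixel columns grow to the right and rows downward; lengths in m; the calibration is good to about 2 mm. A picture is of the moment at which its call begins: read the wrist's pose just before it. There is no depth.
- close_job(): hands the job in, once; it reports no verdict.
The state is a dict: "time": time; "joints": joint angles; "qd": joint speeds; "joint_efforts": joint torques, N m; "tool_pos": TCP position; "eef_rot": TCP orientation; "wrist_force": force on the tool from outside, world axes, zero at the start; "moment": the same for the moment, N m; "finger_gap": opening from 0.0 (shut) to 1.0 (fully open).
Only numpy, scipy, OpenCV 4.12 (cv2) and the standard library are available. Lean on these libraries where they do the work, as an engineer would, in place of code of your own. Each camera call takes 0.05 s, during which the arm holds its last target.

## Working session

There is one attempt and no reset: what is moved stays moved. The work goes in short steps, Python scripts to look and compute and a tool call to move; the robot and the scene stay as the last step left them, time stands still between calls to the robot, and variables do not carry over. Pictures are saved under pics/ and viewed, and the job is handed in when it is done.

Besides the shell and the picture viewer there is one more tool, called after "Emit:" as name(argument=value, ...), one argument or row to a line, values as JSON. play_rows: Moves the arm, as the interface text tells. Its arguments: {"type":"object","properties":{"rows":{"type":"array","items":{"type":"number"}},"grip_force":{"type":"number"}},"required":["rows"]}

```bash
mkdir -p pics; ls; cat > h.py <<'E'
import numpy as np,cv2
from workcell import get_state,camera
def snap(n,f):
    s=get_state();c=camera(n);cv2.imwrite('pics/'+f,c['img'][:,:,::-1]);return s,c
E
python3 - <<'E'
from h import *
for n in ['top','side','wrist']:
    s,c=snap(n,n+'0.png')
    print(n,{k:(np.round(v,4).tolist() if not isinstance(v,dict) else v) for k,v in c.items() if k!='img'})
print(s)
E
```

```text
pics
top {'fx': 392.3252, 'fy': 392.3252, 'cx': 274.9796, 'cy': 215.5831, 'world_to_cam': [[0.0089, -1.0, 0.0035, 0.0037], [0.9964, 0.0092, 0.0839, -0.472], [-0.0839, 0.0028, 0.9965, -0.9408], [0.0, 0.0, 0.0, 1.0]]}
side {'fx': 421.1613, 'fy': 421.1613, 'cx': 267.9831, 'cy': 209.7482, 'world_to_cam': [[0.9911, -0.1315, 0.0185, -0.4754], [0.0761, 0.6765, 0.7325, -0.0934], [-0.1089, -0.7246, 0.6805, -0.8869], [0.0, 0.0, 0.0, 1.0]]}
wrist {'fx': 334.0039, 'fy': 334.0039, 'cx': 279.8832, 'cy': 212.6571, 'hand_eye': [[1.0, -0.0001, -0.0007, 0.0002], [-0.0003, -0.9474, -0.32, -0.0815], [-0.0006, 0.32, -0.9474, -0.1651], [0.0, 0.0, 0.0, 1.0]]}
{'time': 0.1, 'joints': array([ 1.26931029e+00,  9.18272688e-02,  1.23179851e+00, -1.34267476e-05,
        1.81980232e+00, -5.67187992e-02]), 'qd': array([ 0.00053425, -0.00121758, -0.00185869, -0.00097325, -0.00058183,
        0.00085874]), 'joint_efforts': array([ 1.30006811e-03, -4.60222113e+01, -4.19217110e+01, -1.36236827e-04,
        1.06464585e-02, -1.83481689e-06]), 'tool_pos': array([0.14532612, 0.58182432, 0.20811915]), 'eef_rot': array([ 7.88141059e-01,  6.15493972e-01, -7.50445772e-04,  5.28292955e-04]), 'wrist_force': array([-0.44986395, -0.22602284,  0.25243825]), 'moment': array([-0.05815588, -0.0276364 ,  0.02463272]), 'finger_gap': 1.0021247797102828}
```

View pics/top0.png

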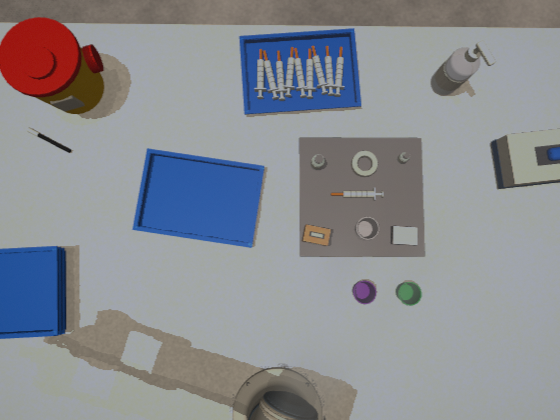

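View pics/side0.png

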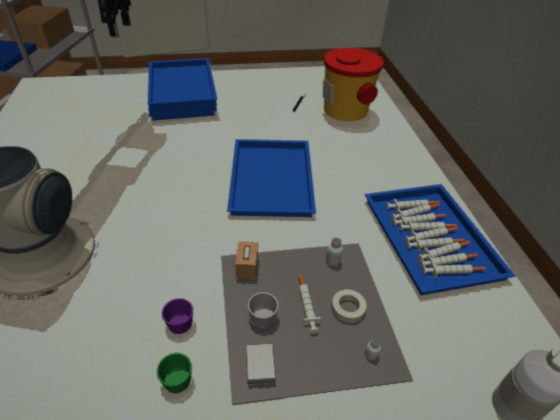

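View pics/wrist0.png

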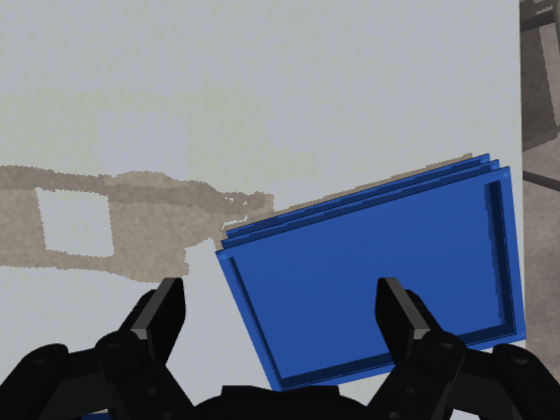

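The top view shows the empty tray at (200,198). On the mat are the large vial (318,160), tape (364,163), small vial (404,157), carton (317,235), cup (367,228) and block (405,235), with the syringe at (357,194). The look-alike cups are at (363,292) and (408,293). The side view agrees, and the wrist sees only the stacked trays.

```bash
cat >> h.py <<'E'
from scipy.spatial.transform import Rotation as R
def pose(c,s):
    """camera->world 4x4"""
    if 'world_to_cam' in c: return np.linalg.inv(c['world_to_cam'])
    T=np.eye(4);T[:3,:3]=R.from_quat(s['eef_rot']).as_matrix();T[:3,3]=s['tool_pos'];return T@c['hand_eye']
def cast(c,s,uv,z):
    T=pose(c,s);uv=np.atleast_2d(np.asarray(uv,float))
    d=np.c_[(uv[:,0]-c['cx'])/c['fx'],-(uv[:,1]-c['cy'])/c['fy'],-np.ones(len(uv))]@T[:3,:3].T
    o=T[:3,3];t=(z-o[2])/d[:,2];return o+d*t[:,None]
def proj(c,s,p):
    p=np.atleast_2d(p);q=(np.c_[p,np.ones(len(p))])@np.linalg.inv(pose(c,s)).T
    return np.c_[c['cx']+c['fx']*q[:,0]/-q[:,2],c['cy']-c['fy']*q[:,1]/-q[:,2]]
E
python3 - <<'E'
from h import *
s,c=snap('top','top1.png')
names=dict(lv=((318,160),.06),tape=((364,163),.02),sv=((404,157),.04),carton=((317,235),.049),cup=((367,228),.03),block=((405,235),.026))
for k,(uv,z) in names.items(): print(k,cast(c,s,uv,z)[0].round(3))
hsv=cv2.cvtColor(c['img'],cv2.COLOR_RGB2HSV)
m=cv2.inRange(hsv,(100,120,60),(125,255,255))
for k in cv2.findContours(m,cv2.RETR_EXTERNAL,cv2.CHAIN_APPROX_NONE)[0]:
    if cv2.contourArea(k)>3000:
        r=cv2.minAreaRect(k);b=cv2.boxPoints(r);w=cast(c,s,b,.022)
        print(r,w.round(4).tolist(),w.mean(0), [np.linalg.norm(w[i]-w[i-1]).round(4) for i in range(4)])
i=c['img'][120:270,290:440];cv2.imwrite('pics/top_crop.png',cv2.resize(i,(600,600),interpolation=cv2.INTER_CUBIC)[:,:,::-1])
print(R.from_quat(s['eef_rot']).as_matrix().round(3))
E
```

```text
lv [ 0.602 -0.093  0.06 ]
tape [ 0.605 -0.211  0.02 ]
sv [ 0.616 -0.304  0.04 ]
carton [ 0.424 -0.092  0.049]
cup [ 0.443 -0.215  0.03 ]
block [ 0.427 -0.308  0.026]
((32.5, 292.0), (92.0, 65.0), 90.0) [[0.3917, 0.6731, 0.022], [0.3931, 0.516, 0.022], [0.1753, 0.5043, 0.022], [0.174, 0.6583, 0.022]] [0.28353845 0.58790516 0.022     ] [np.float64(0.2182), np.float64(0.1571), np.float64(0.2182), np.float64(0.1541)]
((198.0880126953125, 197.41317749023438), (120.25464630126953, 82.6750717163086), 8.530765533447266) [[0.4349, 0.3543, 0.022], [0.6377, 0.3319, 0.022], [0.5957, 0.037, 0.022], [0.3942, 0.0644, 0.022]] [0.51564685 0.19689731 0.022     ] [np.float64(0.2927), np.float64(0.204), np.float64(0.2979), np.float64(0.2034)]
((299.82086181640625, 70.81194305419922), (78.22634887695312, 116.60780334472656), 86.18592071533203) [[0.9296, 0.1033, 0.022], [0.9534, -0.1926, 0.022], [0.7492, -0.2039, 0.022], [0.7263, 0.087, 0.022]] [ 0.83962926 -0.05155239  0.022     ] [np.float64(0.2039), np.float64(0.2969), np.float64(0.2046), np.float64(0.2918)]
[[ 0.242  0.97  -0.   ]
 [ 0.97  -0.242 -0.001]
 [-0.002 -0.    -1.   ]]
```

View pics/top_crop.png

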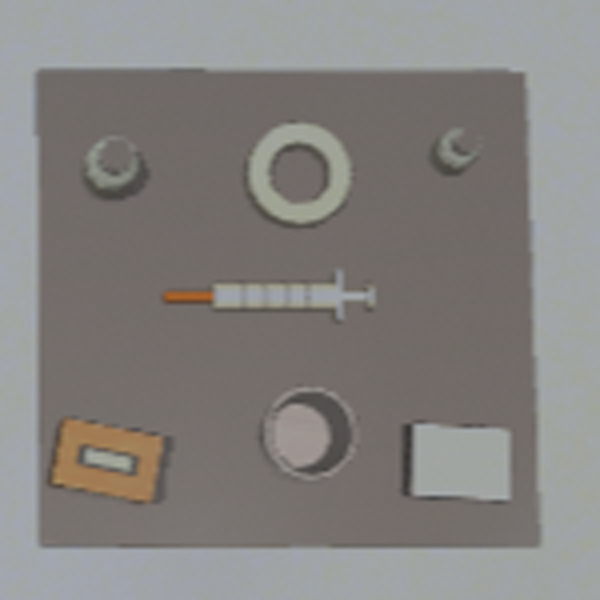

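Emit:
play_rows(
  rows=[0.03,-0.028,0.003,-6.3,0.0854,0.03,-0.028,0.003,-6.3,0.0854,0.03,-0.028,0.003,-6.3,0.0854,0.03,-0.028,0.003,-6.3,0.0854,0.03,-0.028,0.003,-6.3,0.0854,0.03,-0.028,0.003,-6.3,0.0854,0.03,-0.028,0.003,-6.3,0.0854,0.03,-0.028,0.003,-6.3,0.0854,0.03,-0.028,0.003,-6.3,0.0854,0.03,-0.028,0.003,-6.3,0.0854,0.03,-0.028,0.003,-6.3,0.0854,0.03,-0.028,0.003,-6.3,0.0854],
)

```text
time: 1.2
tool_pos: [0.5021, 0.2393, 0.2395]
eef_rot: [1.0, -0.019, -0.004, -0.002]
wrist_force: [0.6, 1.2, -0.6]
finger_gap: 1.002
```

Emit:
play_rows(
  rows=[0,0,0,0,0.0854,0,0,0,0,0.0854],
)

```text
time: 1.37
tool_pos: [0.5071, 0.2326, 0.2385]
eef_rot: [1.0, -0.027, -0.004, -0.0]
wrist_force: [-0.1, 0.4, 0.3]
finger_gap: 1.001
```

```bash
cat >> h.py <<'E'
def tray(c,s,mode=0):
    hsv=cv2.cvtColor(c['img'],cv2.COLOR_RGB2HSV)
    m=cv2.inRange(hsv,(100,120,40),(125,255,255))
    out=[]
    for k in cv2.findContours(m,cv2.RETR_EXTERNAL,cv2.CHAIN_APPROX_NONE)[0]:
        if cv2.contourArea(k)>3000:
            w=cast(c,s,k[:,0],.022)[:,:2].astype(np.float32)*1000
            r=cv2.minAreaRect(w);out.append(r)
    return out
E
python3 - <<'E'
from h import *
s,c=snap('wrist','w1.png');print(s['tool_pos'],s['eef_rot']);print(tray(c,s))
for n in('top','side'):
    s,c=snap(n,n+'2.png');print(n,tray(c,s))
E
```

```text
[0.50709273 0.23260648 0.23854183] [ 9.99627657e-01 -2.70573016e-02 -3.51271544e-03 -3.31539836e-04]
[((795.7997436523438, 33.362457275390625), (132.543701171875, 130.6914825439453), 4.58022928237915), ((517.0947265625, 196.31576538085938), (293.43017578125, 203.10385131835938), 81.8724365234375)]
top [((284.3179931640625, 589.7880249023438), (213.34588623046875, 151.65582275390625), 3.8699240684509277), ((514.4256591796875, 187.5728759765625), (275.6325988769531, 203.41319274902344), 81.92948150634766), ((839.6301879882812, -50.57777404785156), (204.05239868164062, 292.4326171875), 4.610016345977783)]
side [((836.69677734375, -51.50215148925781), (207.20504760742188, 297.98162841796875), 4.546879291534424), ((513.0926513671875, 191.07818603515625), (305.6829833984375, 201.59158325195312), 81.83999633789062), ((279.3752136230469, 698.396728515625), (216.1992645263672, 416.53338623046875), 3.3138022422790527)]
```

View pics/w1.png

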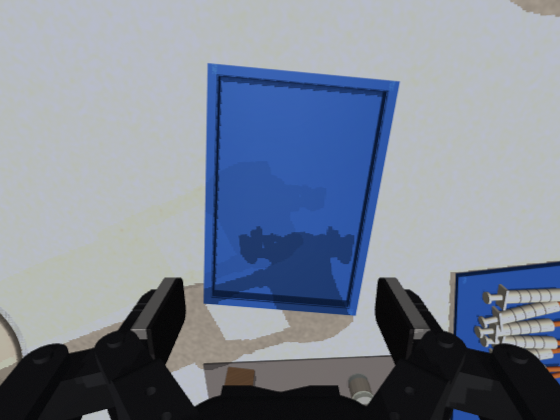

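The wrist view shows the full tray, with its corners near (208,64), (398,82), (357,314) and (205,303). The rectangle fit gives 293x203 mm, centre (0.517,0.196) and yaw -8.1°. Next is a look at the mat.

Emit:
play_rows(
  rows=[0,-0.036,0,0.3,0.0854,0,-0.036,0,0.3,0.0854,0,-0.036,0,0.3,0.0854,0,-0.036,0,0.3,0.0854,0,-0.036,0,0.3,0.0854,0,-0.036,0,0.3,0.0854,0,-0.036,0,0.3,0.0854,0,-0.036,0,0.3,0.0854,0,-0.036,0,0.3,0.0854,0,-0.03,0,0.3,0.0854,0,0,0,0,0.0854,0,0,0,0,0.0854],
)

```text
time: 2.52
tool_pos: [0.4962, -0.112, 0.2384]
eef_rot: [1.0, 0.028, -0.003, -0.002]
wrist_force: [-0.2, 0.5, -0.1]
finger_gap: 1.002
```

```bash
python3 - <<'E'
from h import *
s,c=snap('wrist','w2.png');print(s['tool_pos'],s['eef_rot'])
E
```

```text
[ 0.49621037 -0.11198678  0.23840672] [ 0.99960013  0.02803947 -0.00298365 -0.00211484]
```

View pics/w2.png

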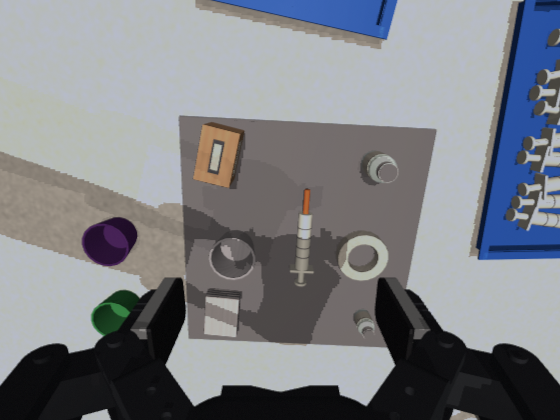

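The wrist view shows the carton (218,156), cup (232,257), block (222,314), large vial (382,168), small vial (365,323), tape (362,257) and syringe (303,240).

```bash
python3 - <<'E'
import cv2
i=cv2.imread('pics/w2.png')
a=cv2.resize(i[110:350,180:260],(266,800)[::1],interpolation=cv2.INTER_CUBIC)
a=cv2.resize(i[225:345,190:270],(400,600),interpolation=cv2.INTER_CUBIC)
b=cv2.resize(i[145:195,355:415],(360,300),interpolation=cv2.INTER_CUBIC)
d=cv2.resize(i[300:350,345:405],(360,300),interpolation=cv2.INTER_CUBIC)
import numpy as np
cv2.imwrite('pics/w2c.png',np.hstack([a,np.vstack([b,d])]))
E
```

```text
(no output)
```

View pics/w2c.png

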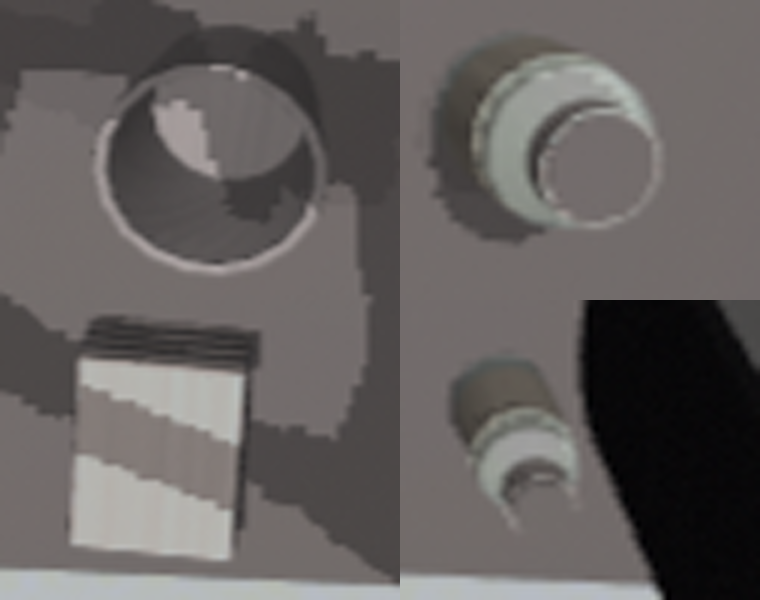

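```bash
python3 - <<'E'
from h import *
s={'tool_pos':np.array([ 0.49621037,-0.11198678,0.23840672]),'eef_rot':np.array([0.99960013,0.02803947,-0.00298365,-0.00211484])}
_,c=snap('wrist','w3.png')
B=cast(c,s,[(205.4,296.4),(238.6,299.4),(236.4,337),(204,334)],.026)
print('block',B.mean(0),[np.linalg.norm(B[i]-B[i-1]).round(4) for i in range(4)],'long yaw',np.degrees(np.arctan2(*(B[0]-B[3])[1::-1])),np.degrees(np.arctan2(*(B[1]-B[2])[1::-1])))
for n,uv,z in [('cup',(232.2,258.8),.044),('lv',(388.3,172.5),.064),('sv',(368.7,335.3),.044)]: print(n,cast(c,s,uv,z)[0])
hsv=cv2.cvtColor(c['img'],cv2.COLOR_RGB2HSV)
m=cv2.inRange(hsv,(5,90,90),(20,255,255));m[:,270:]=0
k=max(cv2.findContours(m,0,1)[0],key=cv2.contourArea)
print(cv2.minAreaRect(k)); print(cv2.boxPoints(cv2.minAreaRect(k)))
i=cv2.imread('pics/w3.png')[110:200,185:255];cv2.imwrite('pics/cart.png',cv2.resize(i,(560,600),interpolation=cv2.INTER_CUBIC))
# top/side checks
st,ct=snap('top','t3.png');ss,cs=snap('side','s3.png')
P={'block':(*B.mean(0)[:2],.026)}
for n,uv,z in [('cup',(232.2,258.8),.044),('lv',(388.3,172.5),.064),('sv',(368.7,335.3),.044)]: P[n]=cast(c,s,uv,z)[0]
for n,p in P.items(): print(n,proj(ct,st,p),proj(cs,ss,p))
E
```

```text
block [ 0.42860464 -0.3067183   0.026     ] [np.float64(0.059), np.float64(0.0433), np.float64(0.0593), np.float64(0.0441)] long yaw 87.36211995758241 88.10275526450242
cup [ 0.44482455 -0.21099294  0.044     ]
lv [ 0.60692334 -0.09327751  0.064     ]
sv [ 0.62209246 -0.30974306  0.044     ]
((215.67640686035156, 155.53713989257812), (38.93598175048828, 56.910396575927734), 11.888657569885254)
[[190.76393 179.37137]
 [202.48808 123.6817 ]
 [240.58888 131.70291]
 [228.86473 187.39258]]
block [[404.54207933 234.37223847]] [[262.04747068 361.10344612]]
cup [[366.79322997 226.92449284]] [[264.64888873 304.9473622 ]]
lv [[318.34148584 157.56962217]] [[337.81813056 241.50688622]]
sv [[406.76190323 154.17488714]] [[377.88353325 344.11782971]]
```

View pics/cart.png

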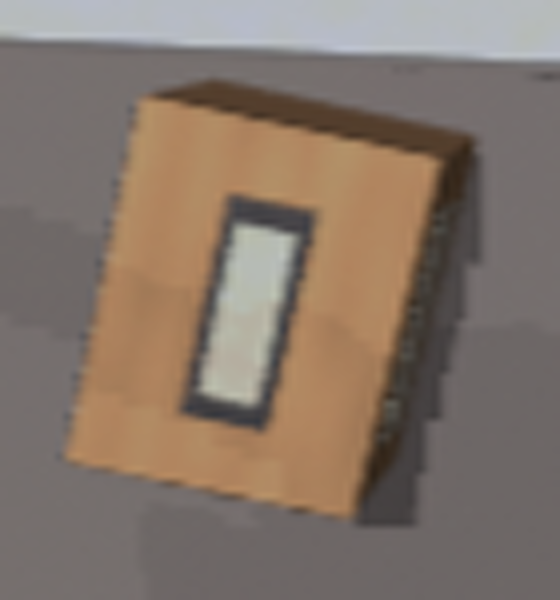

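Emit:
play_rows(
  rows=[-0.01,-0.032,-0.02,-1,0.0854,-0.01,-0.032,-0.02,-1,0.0854,-0.01,-0.032,-0.02,-1,0.0854,-0.01,-0.032,-0.02,-1,0.0854,-0.01,-0.032,-0.02,-1,0.0854,-0.01,-0.032,-0.02,-1,0.0854,0,0,0,0,0.0854,0,0,0,0,0.0854],
)

```text
time: 3.38
tool_pos: [0.4384, -0.2966, 0.1162]
eef_rot: [1.0, -0.013, 0.001, -0.002]
wrist_force: [0.2, 0.2, 0.4]
finger_gap: 1.003
```

```bash
python3 - <<'E'
from h import *
s={'tool_pos':np.array([ 0.49621037,-0.11198678,0.23840672]),'eef_rot':np.array([0.99960013,0.02803947,-0.00298365,-0.00211484])}
_,c=snap('wrist','w4.png')
B=cast(c,s,[(202.5,124.7),(239.6,133.6),(229.1,187.7),(193.1,178.7)],.049)
print('carton',B.mean(0),[np.linalg.norm(B[i]-B[i-1]).round(4) for i in range(4)],'long yaw',np.degrees(np.arctan2(*(B[0]-B[3])[1::-1])),np.degrees(np.arctan2(*(B[1]-B[2])[1::-1])))
s=get_state();print(s['tool_pos'],R.from_quat(s['eef_rot']).as_euler('zyx',degrees=True))
E
```

```text
carton [ 0.42695811 -0.08978076  0.049     ] [np.float64(0.0585), np.float64(0.039), np.float64(0.0594), np.float64(0.0399)] long yaw 79.03495582546536 79.9075724681131
[ 0.43822666 -0.29633577  0.11579929] [ 1.43654934e+00  1.13625651e-01 -1.79729580e+02]
```

View pics/w4.png

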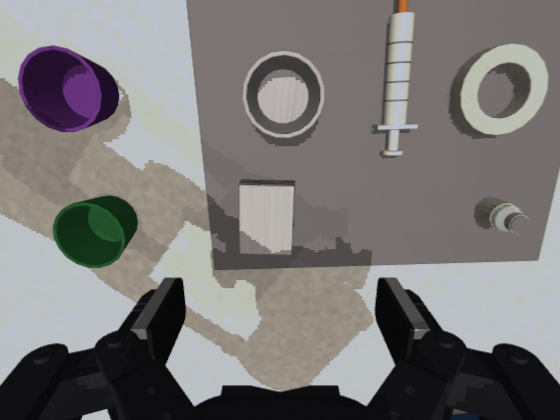

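The block top spans about (239,183) to (293,255), the cup rim is centred on (283,95) and the small vial cap on (517,222).

```bash
cat >> h.py <<'E'
def yaw(s): m=R.from_quat(s['eef_rot']).as_matrix();return np.degrees(np.arctan2(m[1,0],m[0,0]))
E
python3 - <<'E'
from h import *
s,c=snap('wrist','w5.png')
B=cast(c,s,[(239.5,184),(294.5,184.5),(291.5,254.5),(240,253)],.026)
print('block',B.mean(0),[np.linalg.norm(B[i]-B[i-1]).round(4) for i in range(4)],np.degrees(np.arctan2(*(B[0]-B[3])[1::-1])),np.degrees(np.arctan2(*(B[1]-B[2])[1::-1])))
for n,uv,z in [('cup',(283.5,95),.044),('sv',(516.5,222.5),.044)]: print(n,cast(c,s,uv,z)[0])
print(s['tool_pos'],yaw(s))
i=c['img'][170:265,225:305,::-1];cv2.imwrite('pics/b5.png',cv2.resize(i,(480,570),interpolation=cv2.INTER_CUBIC))
E
```

```text
block [ 0.42818707 -0.30563088  0.026     ] [np.float64(0.0593), np.float64(0.0431), np.float64(0.0603), np.float64(0.0432)] 86.80471319416442 86.97254973699008
cup [ 0.44389561 -0.21050436  0.044     ]
sv [ 0.61830753 -0.30591649  0.044     ]
[ 0.43822666 -0.29633577  0.11579929] -1.4370721146252627
```

View pics/b5.png

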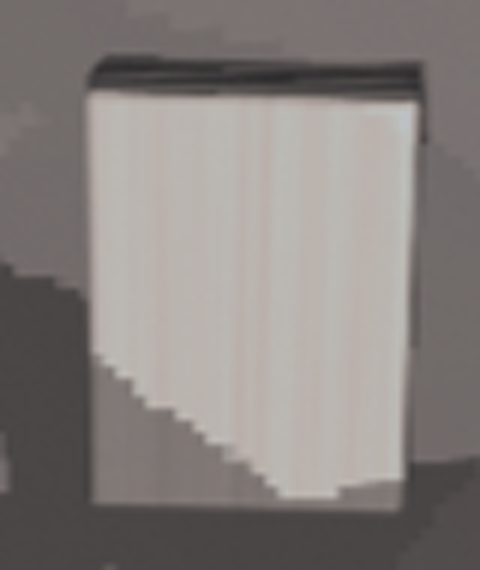

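Emit:
play_rows(
  rows=[-0.005,-0.005,-0.01,-0.8,0.0854,-0.005,-0.005,-0.02,-0.8,0.0854,0,0,-0.025,0,0.0854,0,0,-0.02,0,0.0854,0,0,0,0,0.0854,0,0,0,0,0.0854],
)

```text
time: 3.98
tool_pos: [0.4345, -0.3018, 0.0454]
eef_rot: [1.0, -0.021, 0.007, 0.002]
wrist_force: [0.0, -0.3, 1.3]
finger_gap: 1.001
```

```bash
python3 - <<'E'
from h import *
s=get_state();print(s['tool_pos'],yaw(s))
E
```

```text
[ 0.43454497 -0.30180313  0.04542023] -2.4465649399309752
```

Emit:
play_rows(
  rows=[-0.006,-0.004,-0.01,-0.6,0.0854,-0.001,0,-0.014,0,0.0854,0,0,-0.01,0,0.0854,0,0,-0.006,0,0.0854,0,0,0,0,0.0854,0,0,0,0,0.0854],
)

```text
time: 4.48
tool_pos: [0.4301, -0.3072, 0.0093]
eef_rot: [1.0, -0.026, 0.011, 0.005]
wrist_force: [-0.1, -0.1, -0.7]
finger_gap: 0.998
```

```bash
python3 - <<'E'
from h import *
s=get_state();print(s['tool_pos'],yaw(s))
E
```

```text
[ 0.43008558 -0.30715102  0.00932684] -2.9654284351136173
```

Emit:
play_rows(
  rows=[-0.002,0.001,-0.003,0,0.0854,0,0,0,0,0.03,0,0,0,0,0.03,0,0,0,0,0.03,0,0,0,0,0.03,0,0,0,0,0.03,0,0,0,0,0.03,0,0,0,0,0.03],
  grip_force=40,
)

```text
time: 5.15
tool_pos: [0.4293, -0.3073, 0.0092]
eef_rot: [1.0, -0.026, 0.013, 0.006]
wrist_force: [0.0, 0.1, 0.3]
finger_gap: 0.351
```

```bash
python3 - <<'E'
from h import *
s,c=snap('wrist','w6.png')
s,c=snap('side','s6.png')
i=c['img'][250:420,180:420];cv2.imwrite('pics/s6c.png',cv2.resize(i,None,fx=3,fy=3)[:,:,::-1])
E
```

```text
(no output)
```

View pics/w6.png

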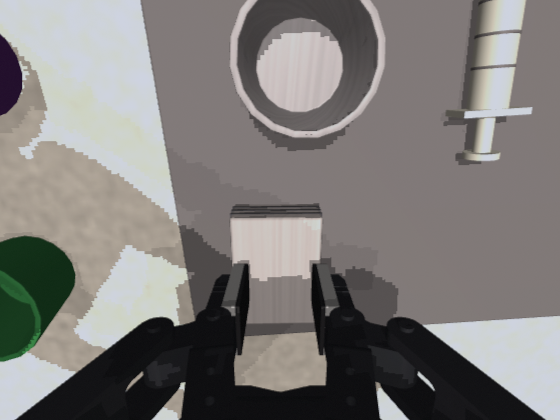

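View pics/s6c.png

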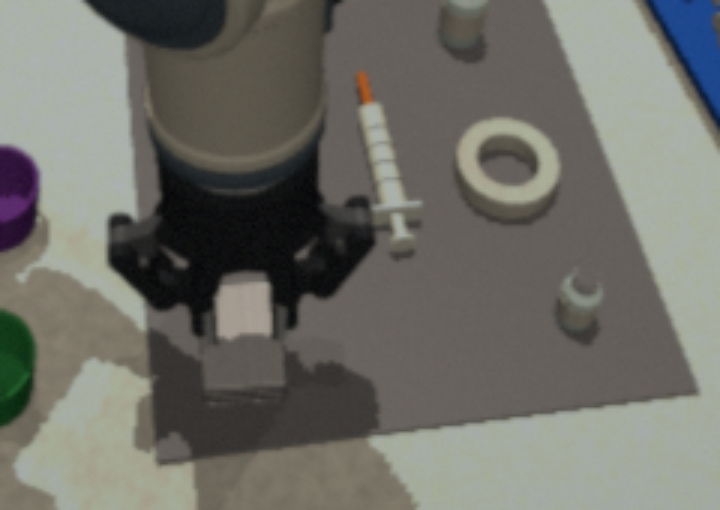

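Emit:
play_rows(
  rows=[0,0,0,0,0.02,0,0,0,0,0.02,0,0,0,0,0.02],
)

```text
time: 5.5
tool_pos: [0.4292, -0.3073, 0.0091]
eef_rot: [1.0, -0.026, 0.013, 0.006]
wrist_force: [-0.3, 0.3, -0.3]
finger_gap: 0.233
```

```bash
python3 - <<'E'
from h import *
s,c=snap('wrist','w7.png')
s,c=snap('side','s7.png')
i=c['img'][250:420,180:420];cv2.imwrite('pics/s7c.png',cv2.resize(i,None,fx=3,fy=3)[:,:,::-1])
E
```

```text
(no output)
```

View pics/w7.png

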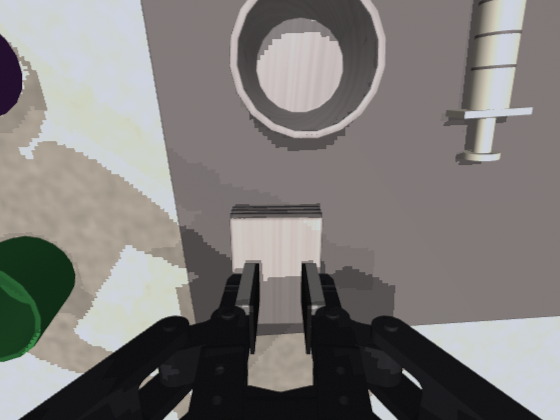

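View pics/s7c.png

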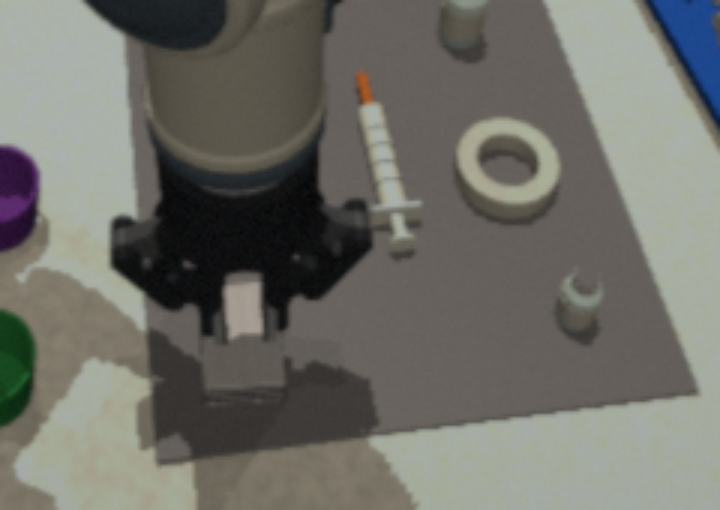

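```bash
python3 - <<'E'
from h import *
s,c=snap('side','s8.png');sw,w=snap('wrist','w8.png')
T=np.eye(4);T[:3,:3]=R.from_quat(s['eef_rot']).as_matrix();T[:3,3]=s['tool_pos']
for z in (0,-.01,-.02,-.03):
    p=np.array([[x,y,z,1] for x in(-.01,.01) for y in(-.011,.011)])@T.T
    print(z,((proj(c,s,p[:,:3])-[180,250])*3).round().tolist(),proj(w,sw,p[:,:3]).round().tolist())
i=c['img'][330:385,235:285];a=cv2.resize(i,(500,550),interpolation=cv2.INTER_CUBIC)[:,:,::-1]
i=w['img'][220:350,200:360];cv2.imwrite('pics/w8c.png',cv2.resize(i,(640,520),interpolation=cv2.INTER_CUBIC)[:,:,::-1])
cv2.imwrite('pics/s8c.png',cv2.convertScaleAbs(a,alpha=2))
E
```

```text
0 [[228.0, 332.0], [230.0, 369.0], [263.0, 329.0], [267.0, 366.0]] [[259.0, 241.0], [260.0, 277.0], [297.0, 241.0], [296.0, 277.0]]
-0.01 [[228.0, 323.0], [230.0, 360.0], [263.0, 320.0], [266.0, 358.0]] [[258.0, 248.0], [259.0, 286.0], [298.0, 248.0], [297.0, 286.0]]
-0.02 [[227.0, 314.0], [229.0, 352.0], [263.0, 311.0], [266.0, 349.0]] [[257.0, 257.0], [258.0, 297.0], [299.0, 257.0], [298.0, 297.0]]
-0.03 [[227.0, 305.0], [229.0, 342.0], [263.0, 302.0], [266.0, 339.0]] [[256.0, 267.0], [257.0, 309.0], [300.0, 267.0], [299.0, 309.0]]
```

View pics/s8c.png

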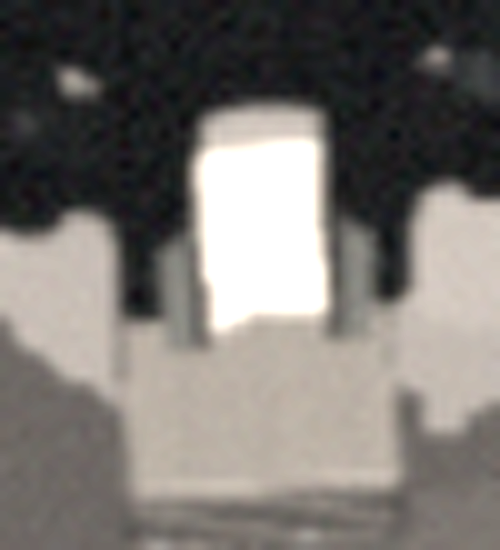

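View pics/w8c.png

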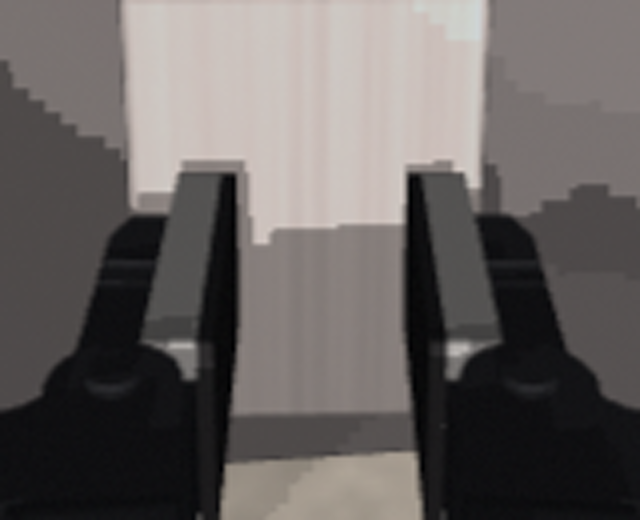

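The fingers passed 11 mm above the block top. Both views put the finger ends about 27 mm behind the reported TCP, so I'll work from that observation. I'll open the gripper, then go lower in stages while watching the force.

Emit:
play_rows(
  rows=[0,0,0,0,0.0854,0,0,0,0,0.0854,0,0,0,0,0.0854,0,0,0,0,0.0854,0,0,0,0,0.0854,-0.001,0.001,-0.01,0,0.0854,0,0,-0.01,0,0.0854,0,0,0,0,0.0854,0,0,0,0,0.0854],
)

```text
time: 6.45
tool_pos: [0.4279, -0.306, -0.0134]
eef_rot: [1.0, -0.026, 0.013, 0.006]
wrist_force: [0.1, -0.2, -0.1]
finger_gap: 0.998
```

```bash
python3 - <<'E'
from h import *
s,c=snap('wrist','w9.png');print(s['tool_pos'],yaw(s),s['finger_gap'])
print((R.from_quat(s['eef_rot']).as_matrix()).round(3))
E
```

```text
[ 0.42792254 -0.30599184 -0.01336531] -2.9732382745200545 0.9977841293373404
[[ 0.998 -0.052  0.025]
 [-0.052 -0.999 -0.013]
 [ 0.026  0.012 -1.   ]]
```

View pics/w9.png

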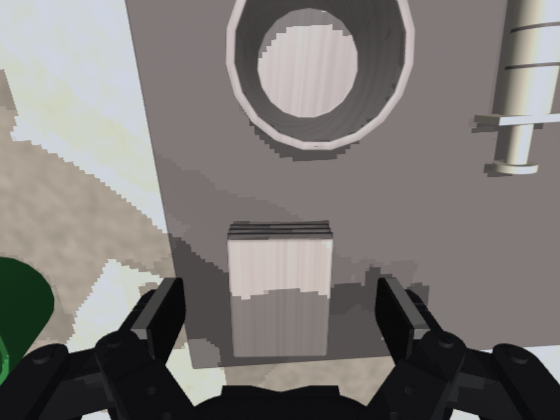

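Emit:
play_rows(
  rows=[0,0,-0.007,0,0.0854,0,0,0,0,0.0854,0,0,0,0,0.035,0,0,0,0,0.035,0,0,0,0,0.035,0,0,0,0,0.035,0,0,0,0,0.035,0,0,0,0,0.035,0,0,0,0,0.035],
)

```text
time: 7.25
tool_pos: [0.4262, -0.307, -0.0181]
eef_rot: [1.0, -0.026, 0.011, 0.007]
wrist_force: [-0.0, 0.1, -1.5]
finger_gap: 0.509
```

Gripped, with the gap at 0.509, or about 43.5 mm. Lifting.

Emit:
play_rows(
  rows=[0,0,0.01,0,0.035,0,0,0.02,0,0.035,0,0,0.03,0,0.035,0,0,0.03,0,0.035,0,0,0.02,0,0.035,0,0,0,0,0.035,0,0,0,0,0.035],
)

```text
time: 7.83
tool_pos: [0.4239, -0.3042, 0.0953]
eef_rot: [1.0, -0.026, 0.009, 0.005]
wrist_force: [0.4, -0.6, -2.1]
finger_gap: 0.505
```

```bash
python3 - <<'E'
from h import *
s,c=snap('wrist','w10.png');print(s['tool_pos'],yaw(s),s['finger_gap'])
E
```

```text
[ 0.42391083 -0.30420652  0.09528156] -2.9663290828877646 0.5048032068473265
```

View pics/w10.png

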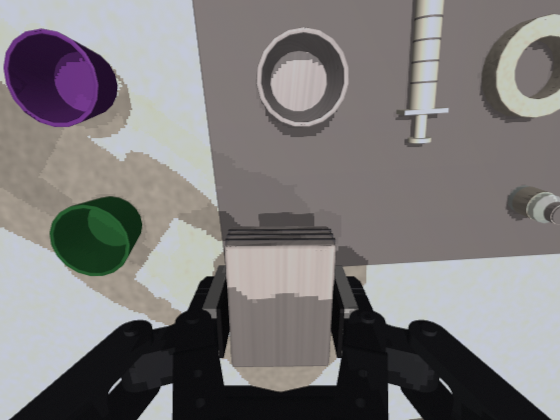

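```bash
python3 - <<'E'
from h import *
s,c=snap('wrist','w11.png');
B=cast(c,s,[(226,244),(334,243.5),(330,366),(232,366)],s['tool_pos'][2]+.044)
print(B,B.mean(0)-s['tool_pos'],[np.linalg.norm(B[i]-B[i-1]).round(4) for i in range(4)],np.degrees(np.arctan2(*(B[0]-B[3])[1::-1])),np.degrees(np.arctan2(*(B[1]-B[2])[1::-1])))
E
```

```text
[[ 0.40453956 -0.27403165  0.13933921]
 [ 0.4470434  -0.27636077  0.13933921]
 [ 0.44533001 -0.3373499   0.13933921]
 [ 0.40095782 -0.3342799   0.13933921]] [ 0.00043074 -0.00122369  0.044     ] [np.float64(0.0604), np.float64(0.0426), np.float64(0.061), np.float64(0.0445)] 86.59778818165165 88.3907979837852
```

Emit:
play_rows(
  rows=[0.006,0.02,0,-0.2,0.035,0.006,0.034,0,-0.3,0.035,0.006,0.034,0,-0.3,0.035,0.006,0.034,0,-0.3,0.035,0.006,0.034,0,-0.3,0.035,0.006,0.034,0,-0.3,0.035,0.006,0.034,0,-0.3,0.035,0.006,0.034,0,-0.3,0.035,0.006,0.034,0,-0.3,0.035,0.006,0.034,0,-0.3,0.035,0.006,0.034,0,-0.3,0.035,0.006,0.034,0,-0.3,0.035],
)

```text
time: 8.93
tool_pos: [0.4821, 0.1039, 0.0668]
eef_rot: [0.998, -0.064, -0.01, 0.002]
wrist_force: [1.6, 0.3, -1.0]
finger_gap: 0.507
```

Emit:
play_rows(
  rows=[0.008,0.032,0.005,0,0.035,0.008,0.032,0.004,0,0.035,0.008,0.032,0.004,0,0.035,0.008,0.03,0.004,0,0.035,0.008,0.03,0.004,0,0.035,0.004,0.012,0,0,0.035,0,0,0,0,0.035,0,0,0,0,0.035],
)

```text
time: 9.6
tool_pos: [0.5167, 0.2857, 0.0671]
eef_rot: [0.998, -0.06, -0.024, 0.007]
wrist_force: [-0.3, -0.3, -1.0]
finger_gap: 0.506
```

```bash
cat > st.py <<'E'
from h import *
import sys
s=get_state();print(s['tool_pos'].round(4),'yaw',yaw(s).round(2),'tilt',R.from_quat(s['eef_rot']).as_matrix()[:2,2].round(4),s['finger_gap'].round(3),s['time'])
C=np.array([.517,.1965]);a=np.radians(-8.1);X=np.array([np.cos(a),np.sin(a)]);Y=np.array([-np.sin(a),np.cos(a)])
print(dict(block=(C+.09*Y).round(4),cup=C,carton=(C-.09*Y).round(4),lv=(C+.06*X).round(4)))
E
python3 st.py
```

```text
Traceback (most recent call last):
  File "st.py", line 3, in <module>
    s=get_state();print(s['tool_pos'].round(4),'yaw',yaw(s).round(2),'tilt',R.from_quat(s['eef_rot']).as_matrix()[:2,2].round(4),s['finger_gap'].round(3),s['time'])
                                                                                                                                 ^^^^^^^^^^^^^^^^^^^^^
AttributeError: 'float' object has no attribute 'round'
```

```bash
sed -i "s/s\['finger_gap'\].round(3)/round(s['finger_gap'],3)/" st.py; python3 st.py
```

```text
[0.5167 0.2857 0.0671] yaw -6.89 tilt [-0.0496 -0.0109] 0.506 9.6
{'block': array([0.5297, 0.2856]), 'cup': array([0.517 , 0.1965]), 'carton': array([0.5043, 0.1074]), 'lv': array([0.5764, 0.188 ])}
```

Emit:
play_rows(
  rows=[0.008,0,-0.004,-0.6,0.035,0.006,0,-0.01,-0.6,0.035,0.002,0,-0.012,0,0.035,0,0,-0.01,0,0.035,0,0,-0.01,0,0.035,0,0,-0.006,0,0.035,0,0,0,0,0.035,0,0,0,0,0.035],
)

```text
time: 10.27
tool_pos: [0.5315, 0.2782, 0.0032]
eef_rot: [0.997, -0.075, -0.029, 0.01]
wrist_force: [0.8, -0.2, -0.8]
finger_gap: 0.51
```

```bash
python3 st.py; python3 - <<'E'
from h import *
s,c=snap('wrist','w12.png')
E
```

```text
[0.5315 0.2782 0.0032] yaw -8.62 tilt [-0.0589 -0.0151] 0.51 10.2667
{'block': array([0.5297, 0.2856]), 'cup': array([0.517 , 0.1965]), 'carton': array([0.5043, 0.1074]), 'lv': array([0.5764, 0.188 ])}
```

View pics/w12.png

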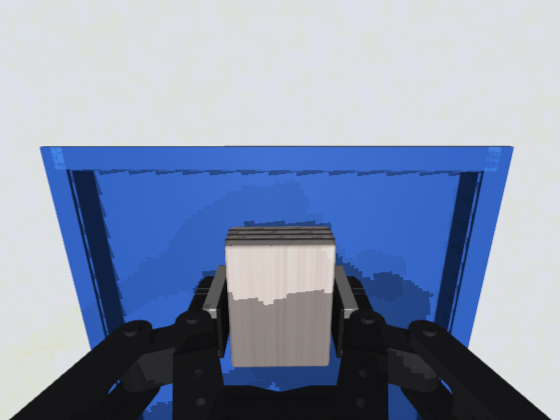

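Emit:
play_rows(
  rows=[-0.002,0.004,-0.003,0.3,0.035,-0.002,0.004,-0.005,0.2,0.035,0,0.001,-0.004,0,0.035,0,0,-0.003,0,0.035,0,0,0,0,0.035,0,0,0,0,0.035],
)

```text
time: 10.82
tool_pos: [0.5279, 0.2897, -0.0104]
eef_rot: [0.997, -0.069, -0.027, 0.009]
wrist_force: [-0.4, -0.6, -1.5]
finger_gap: 0.505
```

```bash
python3 st.py
```

```text
[ 0.5279  0.2897 -0.0104] yaw -7.97 tilt [-0.0546 -0.0134] 0.505 10.8167
{'block': array([0.5297, 0.2856]), 'cup': array([0.517 , 0.1965]), 'carton': array([0.5043, 0.1074]), 'lv': array([0.5764, 0.188 ])}
```

Emit:
play_rows(
  rows=[0,-0.003,-0.003,-0.1,0.035,0,0,-0.002,0,0.035,0,0,0,0,0.035,0,0,0,0,0.035],
)

```text
time: 11.15
tool_pos: [0.5282, 0.2864, -0.0155]
eef_rot: [0.997, -0.07, -0.026, 0.009]
wrist_force: [-0.7, 1.2, -0.9]
finger_gap: 0.505
```

```bash
python3 st.py
```

```text
[ 0.5282  0.2864 -0.0155] yaw -8.08 tilt [-0.0539 -0.0133] 0.505 11.15
{'block': array([0.5297, 0.2856]), 'cup': array([0.517 , 0.1965]), 'carton': array([0.5043, 0.1074]), 'lv': array([0.5764, 0.188 ])}
```

Emit:
play_rows(
  rows=[0,0,-0.001,0,0.035,0,0,0,0,0.06,0,0,0,0,0.0854,0,0,0,0,0.0854,0,0,0,0,0.0854,0,0,0.01,0,0.0854,0,0,0.03,0,0.0854,0,-0.005,0.03,0,0.0854,0,-0.005,0.02,0,0.0854,0,0,0.01,0,0.0854,0,0,0,0,0.0854,0,0,0,0,0.0854],
)

```text
time: 12.15
tool_pos: [0.5277, 0.276, 0.0914]
eef_rot: [0.997, -0.07, -0.026, 0.008]
wrist_force: [-0.2, 0.9, 0.3]
finger_gap: 1.0
```

```bash
python3 st.py; python3 - <<'E'
from h import *
s,c=snap('wrist','w13.png')
E
```

```text
[0.5277 0.276  0.0914] yaw -8.08 tilt [-0.0522 -0.0123] 1.0 12.15
{'block': array([0.5297, 0.2856]), 'cup': array([0.517 , 0.1965]), 'carton': array([0.5043, 0.1074]), 'lv': array([0.5764, 0.188 ])}
```

View pics/w13.png

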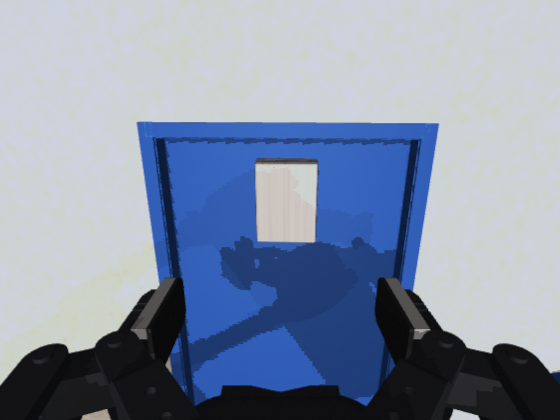

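The block lies flat in the tray, its top spanning (256,164) to (316,242), parallel to the tray edges.

```bash
cat >> h.py <<'E'
C=np.array([.517,.1965]);_a=np.radians(-8.1);X=np.array([np.cos(_a),np.sin(_a)]);Y=np.array([-np.sin(_a),np.cos(_a)])
def tf(p): p=np.atleast_2d(p)[:,:2]-C; return (np.c_[p@X,p@Y]*1000).round(1)
E
python3 - <<'E'
from h import *
s,c=snap('wrist','w14.png')
B=cast(c,s,[(256,164),(317,164),(315.5,242),(256.5,241)],.026);print(B.mean(0),tf(B),tf(B.mean(0)))
print('lip far corners, expect ±102,147',tf(cast(c,s,[(138,123),(438,124)],.022)))
E
```

```text
[0.53121694 0.28565193 0.026     ] [[-19.6 119.4]
 [ 22.6 119.8]
 [ 23.7  61. ]
 [-20.6  60.8]] [[ 1.5 90.3]]
lip far corners, expect ±102,147 [[-101.2  146.3]
 [ 101.4  146.6]]
```

Block at (1.5, 90.3) mm in the tray frame, against a target of (0, 90). Now the cup.

Emit:
play_rows(
  rows=[-0.004,-0.025,0.006,0.6,0.0854,-0.006,-0.034,0.006,0.6,0.0854,-0.006,-0.034,0.006,0.6,0.0854,-0.006,-0.034,0.004,0.6,0.0854,-0.006,-0.034,0.004,0.6,0.0854,-0.006,-0.034,0,0.6,0.0854,-0.006,-0.034,0,0.6,0.0854,-0.006,-0.034,0,0.6,0.0854,-0.006,-0.034,0,0.6,0.0854,-0.006,-0.034,0,0.6,0.0854,-0.006,-0.034,0,0.6,0.0854,-0.006,-0.034,0,0.6,0.0854],
)

```text
time: 13.25
tool_pos: [0.4418, -0.131, 0.0929]
eef_rot: [0.999, 0.003, -0.043, 0.011]
wrist_force: [0.9, -0.2, -0.1]
finger_gap: 0.997
```

Emit:
play_rows(
  rows=[-0.004,-0.025,0,0.4,0.0854,-0.004,-0.02,0,0.4,0.0854,0,0,0,0,0.0854,0,0,0,0,0.0854],
)

```text
time: 13.58
tool_pos: [0.4282, -0.1826, 0.0856]
eef_rot: [0.999, 0.007, -0.049, 0.01]
wrist_force: [0.7, -0.1, 0.3]
finger_gap: 0.999
```

```bash
python3 st.py; python3 - <<'E'
from h import *
s,c=snap('wrist','w15.png')
E
```

```text
[ 0.4282 -0.1826  0.0856] yaw 0.77 tilt [-0.0971 -0.0207] 0.999 13.5833
{'block': array([0.5297, 0.2856]), 'cup': array([0.517 , 0.1965]), 'carton': array([0.5043, 0.1074]), 'lv': array([0.5764, 0.188 ])}
```

View pics/w15.png

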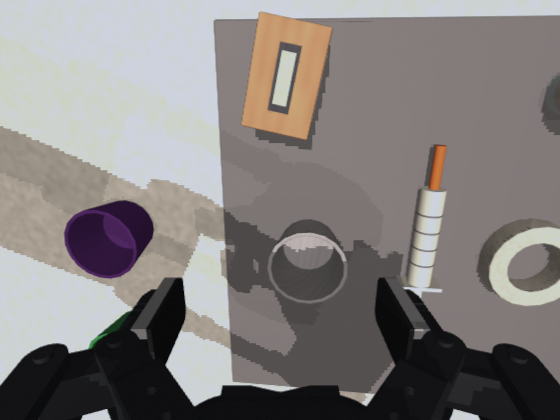

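The wrist view shows the cup upright at (308,270). The tool has drifted about 5.6° off vertical over the fast moves, so I'll find out which motions bring it back before grasping.

Emit:
play_rows(
  rows=[0,0,0.04,0,0.0854,0,0,0.04,0,0.0854,0,0,0.04,0,0.0854,0,0,0.04,0,0.0854,0,0,0,0,0.0854,0,0,0,0,0.0854],
)

```text
time: 14.13
tool_pos: [0.4246, -0.1728, 0.2428]
eef_rot: [0.998, 0.012, -0.057, 0.005]
wrist_force: [0.6, 0.6, -0.4]
finger_gap: 0.999
```

```bash
python3 st.py
```

```text
[ 0.4246 -0.1728  0.2428] yaw 1.36 tilt [-0.1133 -0.0118] 0.999 14.1333
{'block': array([0.5297, 0.2856]), 'cup': array([0.517 , 0.1965]), 'carton': array([0.5043, 0.1074]), 'lv': array([0.5764, 0.188 ])}
```

Emit:
play_rows(
  rows=[0.005,0,-0.04,0,0.0854,0.005,0,-0.04,0,0.0854,0.005,0,-0.04,0,0.0854,0,0,0,0,0.0854,0,0,0,0,0.0854],
)

```text
time: 14.55
tool_pos: [0.4408, -0.1674, 0.1191]
eef_rot: [0.998, 0.016, -0.054, 0.006]
wrist_force: [0.4, -0.5, 1.6]
finger_gap: 0.999
```

```bash
python3 st.py
```

```text
[ 0.4408 -0.1674  0.1191] yaw 1.77 tilt [-0.1086 -0.0132] 0.999 14.55
{'block': array([0.5297, 0.2856]), 'cup': array([0.517 , 0.1965]), 'carton': array([0.5043, 0.1074]), 'lv': array([0.5764, 0.188 ])}
```

Emit:
play_rows(
  rows=[0,-0.005,0.01,0,0.0854,0,0,0.01,0,0.0854,0,0,0.01,0,0.0854,0,0,0.01,0,0.0854,0,0,0.01,0,0.0854,0,0,0.01,0,0.0854,0,0,0.01,0,0.0854,0,0,0.01,0,0.0854,0,0,0.01,0,0.0854,0,0,0.01,0,0.0854,0,0,0,0,0.0854],
)

```text
time: 15.47
tool_pos: [0.4434, -0.1736, 0.2439]
eef_rot: [0.999, 0.016, -0.046, 0.01]
wrist_force: [0.3, -0.6, 0.1]
finger_gap: 0.999
```

```bash
python3 st.py|head -1
```

```text
[ 0.4434 -0.1736  0.2439] yaw 1.75 tilt [-0.0917 -0.0206] 0.999 15.4667
```

Emit:
play_rows(
  rows=[0.03,0,0,0,0.0854,0.03,0,0,0,0.0854,0.03,0,0,0,0.0854,0.03,0,0,0,0.0854,0,0,0,0,0.0854,0,0,0,0,0.0854],
)

```text
time: 15.97
tool_pos: [0.5675, -0.1733, 0.24]
eef_rot: [0.999, 0.015, -0.049, 0.009]
wrist_force: [0.0, 1.2, 0.6]
finger_gap: 1.003
```

```bash
python3 st.py|head -1
```

```text
[ 0.5675 -0.1733  0.24  ] yaw 1.67 tilt [-0.0977 -0.019 ] 1.003 15.9667
```

Emit:
play_rows(
  rows=[-0.03,0,0,0,0.0854,-0.03,0,0,0,0.0854,-0.03,0,0,0,0.0854,-0.03,0,0,0,0.0854,0,0,0,0,0.0854,0,0,0,0,0.0854],
)

```text
time: 16.47
tool_pos: [0.4394, -0.1721, 0.2296]
eef_rot: [0.998, 0.015, -0.057, 0.006]
wrist_force: [0.7, 0.2, -0.5]
finger_gap: 1.002
```

```bash
python3 st.py|head -1
```

```text
[ 0.4394 -0.1721  0.2296] yaw 1.74 tilt [-0.1142 -0.0133] 1.002 16.4667
```

Emit:
play_rows(
  rows=[0,0,-0.01,0,0.0854,0,0,-0.01,0,0.0854,0,0,-0.01,0,0.0854,0,0,-0.01,0,0.0854,0,0,-0.01,0,0.0854,0,0,-0.01,0,0.0854,0,0,-0.01,0,0.0854,0,0,-0.01,0,0.0854,0,0,0,0,0.0854,0,0,0,0,0.0854],
)

```text
time: 17.3
tool_pos: [0.4395, -0.1712, 0.138]
eef_rot: [0.998, 0.016, -0.059, 0.005]
wrist_force: [0.7, 0.3, 1.2]
finger_gap: 1.002
```

```bash
python3 st.py|head -1
```

```text
[ 0.4395 -0.1712  0.138 ] yaw 1.82 tilt [-0.1177 -0.0115] 1.002 17.3
```

Emit:
play_rows(
  rows=[0,0,0.01,0,0.0854,0,0,0.01,0,0.0854,0,0,0.01,0,0.0854,0,0,0.01,0,0.0854,0,0,0.01,0,0.0854,0,0,0.01,0,0.0854,0,0,0.01,0,0.0854,0,0,0.01,0,0.0854,0,0,0,0,0.0854,0,0,0,0,0.0854],
)

```text
time: 18.13
tool_pos: [0.441, -0.1719, 0.2332]
eef_rot: [0.998, 0.016, -0.054, 0.007]
wrist_force: [0.7, -0.8, -0.5]
finger_gap: 0.997
```

```bash
python3 st.py|head -1
```

```text
[ 0.441  -0.1719  0.2332] yaw 1.78 tilt [-0.1078 -0.0158] 0.997 18.1333
```

Emit:
play_rows(
  rows=[0.01,-0.01,0,-7.1,0.0854,0,0,0,-7.1,0.0854,0,0,0,-7.1,0.0854,0,0,0,-7.1,0.0854,0,0,0,-7.1,0.0854,0,0,0,-7.1,0.0854,0,0,0,-7.1,0.0854,0,0,0,-7.1,0.0854,0,0,0,-7.1,0.0854,0,0,0,-7.1,0.0854,0,0,0,-7.1,0.0854,0,0,0,-7.1,0.0854],
)

```text
time: 19.13
tool_pos: [0.4501, -0.181, 0.2246]
eef_rot: [0.74, -0.67, -0.052, -0.033]
wrist_force: [0.8, -0.3, -0.5]
finger_gap: 0.993
```

```bash
python3 st.py|head -1
```

```text
[ 0.4501 -0.181   0.2246] yaw -84.33 tilt [-0.0318  0.1187] 0.993 19.1333
```

Emit:
play_rows(
  rows=[0,0,0,-7.1,0.0854,0,0,0,-7.1,0.0854,0,0,0,-7.1,0.0854,0,0,0,-7.1,0.0854,0,0,0,-7.1,0.0854,0,0,0,-7.1,0.0854,0,0,0,-7.1,0.0854,0,0,0,-7.1,0.0854,0,0,0,-7.1,0.0854,0,0,0,-6,0.0854,0,0,0,-3,0.0854],
)

```text
time: 20.05
tool_pos: [0.447, -0.1804, 0.2146]
eef_rot: [-0.186, 0.98, 0.029, 0.056]
wrist_force: [-0.6, -0.0, 0.2]
finger_gap: 1.001
```

```bash
python3 st.py|head -1; python3 -c "
from h import *
print(get_state()['joints'])"
```

```text
[ 0.447  -0.1804  0.2146] yaw -158.61 tilt [0.0991 0.0777] 1.001 20.05
[-0.54332677 -0.28294159  1.57682341  0.12120489  1.80111057  2.25313119]
```

Emit:
play_rows(
  rows=[0.04,0,0,0,0.0854,0.04,0,0,0,0.0854,0.04,0,0,0,0.0854,-0.04,0,0,0,0.0854,-0.04,0,0,0,0.0854,-0.04,0,0,0,0.0854,0.04,0,0,0,0.0854,0.04,0,0,0,0.0854,0.04,0,0,0,0.0854,-0.04,0,0,0,0.0854,-0.04,0,0,0,0.0854,-0.04,0,0,0,0.0854],
)

```text
time: 21.05
tool_pos: [0.4462, -0.1767, 0.1333]
eef_rot: [-0.181, 0.981, 0.072, 0.0]
wrist_force: [-1.5, 0.2, 0.6]
finger_gap: 0.999
```

```bash
python3 st.py|head -1
```

```text
[ 0.4462 -0.1767  0.1333] yaw -159.25 tilt [-0.0259  0.142 ] 0.999 21.05
```

Emit:
play_rows(
  rows=[0,0,0.005,7.1,0.0854,0,0,0.005,7.1,0.0854,0,0,0.005,7.1,0.0854,0,0,0.005,7.1,0.0854,0,0,0.005,7.1,0.0854,0,0,0.005,7.1,0.0854,0,0,0.005,7.1,0.0854,0,0,0.005,7.1,0.0854,0,0,0.005,7.1,0.0854,0,0,0.005,7.1,0.0854,0,0,0.005,7.1,0.0854,0,0,0.005,7.1,0.0854],
)

```text
time: 22.05
tool_pos: [0.4305, -0.1737, 0.1737]
eef_rot: [0.799, -0.594, -0.061, 0.069]
wrist_force: [0.1, -0.2, 0.7]
finger_gap: 0.999
```

```bash
python3 st.py|head -1
```

```text
[ 0.4305 -0.1737  0.1737] yaw -73.3 tilt [-0.1786 -0.0373] 0.999 22.05
```

Emit:
play_rows(
  rows=[0,0,0.005,7.1,0.0854,0,0,0.005,7.1,0.0854,0,0,0.005,7.1,0.0854,0,0,0.005,7.1,0.0854,0,0,0.005,7.1,0.0854,0,0,0.005,7.1,0.0854,0,0,0.005,7.1,0.0854,0,0,0.005,7.1,0.0854,0,0,0.005,7.1,0.0854,0,0,0.005,7.1,0.0854,0,0,0.005,7.1,0.0854,0,0,0.005,7.1,0.0854],
)

```text
time: 23.05
tool_pos: [0.4279, -0.1711, 0.2257]
eef_rot: [0.989, 0.111, -0.006, 0.095]
wrist_force: [0.2, -0.5, -0.1]
finger_gap: 0.998
```

```bash
python3 st.py|head -1
```

```text
[ 0.4279 -0.1711  0.2257] yaw 12.64 tilt [ 0.0084 -0.1887] 0.998 23.05
```

Emit:
play_rows(
  rows=[0,0,0,7.1,0.0854,0,0,0,7.1,0.0854,0,0,0,7.1,0.0854,0,0,0,7.1,0.0854,0,0,0,7.1,0.0854,0,0,0,7.1,0.0854,0,0,0,7.1,0.0854,0,0,0,7.1,0.0854,0,0,0,5,0.0854,0,0,0,0,0.0854],
)

```text
time: 23.88
tool_pos: [0.4256, -0.1693, 0.2198]
eef_rot: [0.787, 0.61, 0.041, 0.082]
wrist_force: [0.4, 0.3, -0.1]
finger_gap: 1.004
```

```bash
python3 st.py|head -1
```

```text
[ 0.4256 -0.1693  0.2198] yaw 75.43 tilt [ 0.165  -0.0794] 1.004 23.8833
```

Emit:
play_rows(
  rows=[0.037,-0.015,0.002,0,0.0854,0.037,-0.015,0.002,0,0.0854,0.037,-0.015,0.002,0,0.0854,-0.037,0.015,0.002,0,0.0854,-0.037,0.015,0.002,0,0.0854,-0.037,0.015,0.002,0,0.0854,0.037,-0.015,0.002,0,0.0854,0.037,-0.015,0.002,0,0.0854,0.037,-0.015,0.002,0,0.0854,-0.037,0.015,0.002,0,0.0854,-0.037,0.015,0.002,0,0.0854,-0.037,0.015,0.002,0,0.0854],
)

```text
time: 24.88
tool_pos: [0.4257, -0.1689, 0.1561]
eef_rot: [0.802, 0.598, 0.002, 0.012]
wrist_force: [-1.1, -0.0, 2.1]
finger_gap: 1.0
```

```bash
python3 st.py|head -1
```

```text
[ 0.4257 -0.1689  0.1561] yaw 73.38 tilt [ 0.0184 -0.0172] 1.0 24.8833
```

Tilt is back to 1.4° after a corrective rotation and reversal. The cup is round, so any yaw will do. Approaching it.

Emit:
play_rows(
  rows=[0.005,-0.012,-0.008,0,0.0854,0.005,-0.012,-0.008,0,0.0854,0.004,-0.012,-0.01,0,0.0854,0,0,-0.01,0,0.0854,0,0,0,0,0.0854,0,0,0,0,0.0854],
)

```text
time: 25.38
tool_pos: [0.4355, -0.2045, 0.113]
eef_rot: [0.805, 0.593, -0.001, 0.008]
wrist_force: [-0.1, 0.7, 0.6]
finger_gap: 0.994
```

```bash
python3 st.py|head -1;python3 - <<'E'
from h import *
s,c=snap('wrist','w20.png')
E
```

```text
[ 0.4355 -0.2045  0.113 ] yaw 72.78 tilt [ 0.009  -0.0144] 0.994 25.3833
```

View pics/w20.png

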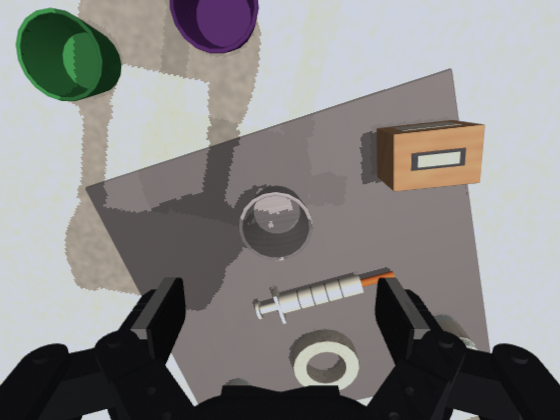

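The cup rim is centred on (276,222). The carton is at right, and the syringe and tape are undisturbed.

```bash
python3 - <<'E'
from h import *
s,c=snap('wrist','w21.png')
print(cast(c,s,[(276,222)],.044))
print(cast(c,s,[(241,222),(311,222),(276,258),(276,186)],.044))
i=c['img'][175:270,230:325,::-1];cv2.imwrite('pics/c21.png',cv2.resize(i,(570,570),interpolation=cv2.INTER_CUBIC))
E
```

```text
[[ 0.43995276 -0.209132    0.044     ]]
[[ 0.4323186  -0.23416707  0.044     ]
 [ 0.44756925 -0.18415486  0.044     ]
 [ 0.46851226 -0.21808552  0.044     ]
 [ 0.41350023 -0.20083902  0.044     ]]
```

View pics/c21.png

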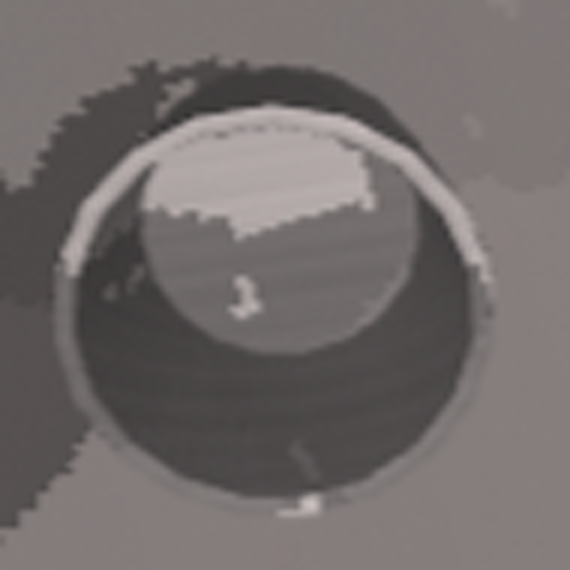

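Emit:
play_rows(
  rows=[0.004,-0.003,-0.01,0,0.0854,0.004,-0.003,-0.015,0,0.0854,0,0,-0.02,0,0.0854,0,0,-0.02,0,0.0854,0,0,-0.015,0,0.0854,0,0,-0.01,0,0.0854,0,0,0,0,0.0854,0,0,0,0,0.0854],
)

```text
time: 26.15
tool_pos: [0.4485, -0.2114, 0.0225]
eef_rot: [0.804, 0.594, 0.002, 0.014]
wrist_force: [0.4, 0.0, -0.3]
finger_gap: 1.0
```

```bash
python3 st.py|head -1
```

```text
[ 0.4485 -0.2114  0.0225] yaw 72.9 tilt [ 0.0193 -0.0194] 1.0 26.15
```

Emit:
play_rows(
  rows=[-0.002,0,-0.006,0,0.0854,-0.002,0,-0.01,0,0.0854,0,0,-0.01,0,0.0854,0,0,-0.006,0,0.0854,0,0,0,0,0.0854,0,0,0,0,0.0854],
)

```text
time: 26.65
tool_pos: [0.446, -0.2123, -0.0094]
eef_rot: [0.804, 0.594, 0.003, 0.016]
wrist_force: [-0.3, -0.5, 0.2]
finger_gap: 1.0
```

```bash
python3 st.py|head -1
```

```text
[ 0.446  -0.2123 -0.0094] yaw 72.9 tilt [ 0.0243 -0.0222] 1.0 26.65
```

Close on the cup (25 N), then lift slowly.

Emit:
play_rows(
  rows=[-0.002,0,-0.003,0,0.0854,0,0,0,0,0.045,0,0,0,0,0.045,0,0,0,0,0.045,0,0,0,0,0.045,0,0,0,0,0.045,0,0,0,0,0.045],
  grip_force=25,
)

```text
time: 27.23
tool_pos: [0.4447, -0.2128, -0.011]
eef_rot: [0.804, 0.594, 0.004, 0.017]
wrist_force: [0.3, 0.7, -0.2]
finger_gap: 0.634
```

```bash
python3 st.py|head -1
```

```text
[ 0.4447 -0.2128 -0.011 ] yaw 72.89 tilt [ 0.0266 -0.0232] 0.634 27.2333
```

Emit:
play_rows(
  rows=[0,0,0.01,0,0.045,0,0,0.015,0,0.045,0,0,0.02,0,0.045,0,0,0.02,0,0.045,0,0,0.02,0,0.045,0,0,0.02,0,0.045,0,0,0.01,0,0.045,0,0,0,0,0.045,0,0,0,0,0.045],
)

```text
time: 27.98
tool_pos: [0.4426, -0.2117, 0.1117]
eef_rot: [0.804, 0.594, 0.003, 0.016]
wrist_force: [0.4, -0.3, -1.2]
finger_gap: 0.63
```

```bash
python3 st.py|head -1;python3 - <<'E'
from h import *
s,c=snap('wrist','w22.png')
E
```

```text
[ 0.4426 -0.2117  0.1117] yaw 72.9 tilt [ 0.0245 -0.0224] 0.63 27.9833
```

View pics/w22.png

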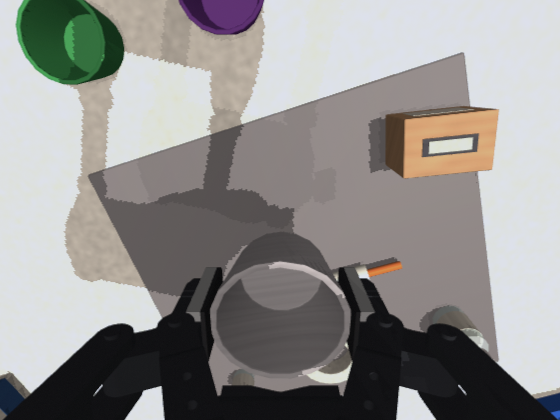

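Emit:
play_rows(
  rows=[0.004,0.02,0.004,0,0.045,0.004,0.024,0.004,0,0.045,0.004,0.024,0.004,0,0.045,0.004,0.024,0.003,0,0.045,0.004,0.024,0.003,0,0.045,0.004,0.024,0.003,0,0.045,0.004,0.024,0.003,0,0.045,0.004,0.024,0.003,0,0.045,0.004,0.024,0.003,0,0.045,0.004,0.024,0.003,0,0.045,0.004,0.024,0.003,0,0.045,0.004,0.024,0.003,0,0.045],
)

```text
time: 29.03
tool_pos: [0.4814, 0.0819, 0.1299]
eef_rot: [0.807, 0.59, -0.009, 0.005]
wrist_force: [-0.3, 0.1, 0.4]
finger_gap: 0.634
```

```bash
python3 st.py|head -1
```

```text
[0.4814 0.0819 0.1299] yaw 72.37 tilt [-0.0078 -0.0191] 0.634 29.0333
```

Emit:
play_rows(
  rows=[0.006,0.02,0.002,0,0.045,0.006,0.02,0,0,0.045,0.006,0.02,0,0,0.045,0.006,0.02,0,0,0.045,0.006,0.016,-0.005,0,0.045,0.004,0.005,-0.01,0,0.045,0,0,-0.01,0,0.045,0,0,-0.01,0,0.045,0,0,0,0,0.045,0,0,0,0,0.045],
)

```text
time: 29.87
tool_pos: [0.5095, 0.1896, 0.0777]
eef_rot: [0.805, 0.593, -0.02, 0.001]
wrist_force: [0.6, 0.2, -0.2]
finger_gap: 0.631
```

```bash
python3 st.py|head -1
```

```text
[0.5095 0.1896 0.0777] yaw 72.74 tilt [-0.0311 -0.0253] 0.631 29.8667
```

Emit:
play_rows(
  rows=[0.003,0.003,-0.006,0,0.045,0.003,0.003,-0.012,0,0.045,0,0,-0.015,0,0.045,0,0,-0.015,0,0.045,0,0,-0.012,0,0.045,0,0,-0.008,0,0.045,0,0,0,0,0.045,0,0,0,0,0.045],
)

```text
time: 30.53
tool_pos: [0.5173, 0.1932, 0.005]
eef_rot: [0.807, 0.591, -0.019, 0.002]
wrist_force: [0.5, 0.3, -0.6]
finger_gap: 0.634
```

```bash
python3 st.py|head -1;python3 - <<'E'
from h import *
s,c=snap('wrist','w23.png')
E
```

```text
[0.5173 0.1932 0.005 ] yaw 72.43 tilt [-0.0279 -0.0246] 0.634 30.5333
```

View pics/w23.png

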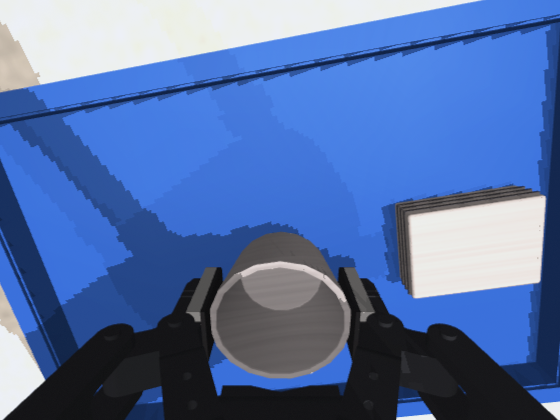

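The cup is held upright over the middle, rim centred on (281,320). The block is at right, unmoved.

```bash
python3 - <<'E'
from h import *
s,c=snap('wrist','w24.png')
p=cast(c,s,[(281,320),(211,320),(351,320),(281,262),(281,378)],s['tool_pos'][2]+.055);print(p[0],p[0]-s['tool_pos'],tf(p))
i=c['img'][225:395,190:370,::-1];cv2.imwrite('pics/c24.png',cv2.resize(i,(540,510),interpolation=cv2.INTER_CUBIC))
E
```

```text
[0.51890059 0.19531077 0.06004978] [0.00165507 0.00213779 0.055     ] [[  2.   -0.9]
 [ -1.9 -28.2]
 [  5.9  25.9]
 [-22.5   3.2]
 [ 29.8  -5.5]]
```

View pics/c24.png

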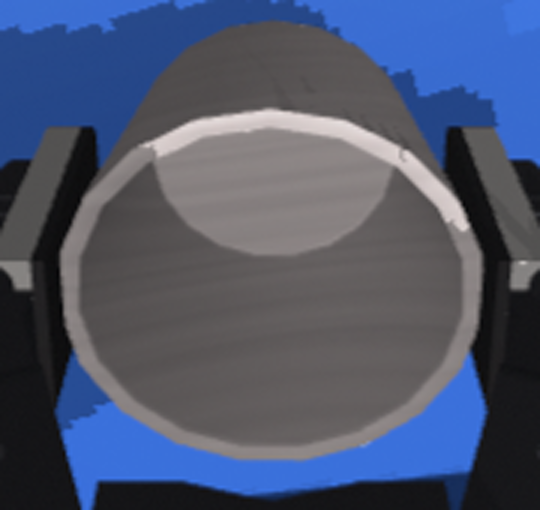

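Emit:
play_rows(
  rows=[-0.001,0.001,-0.005,0,0.045,0,0,-0.006,0,0.045,0,0,-0.002,0,0.045,0,0,0,0,0.045,0,0,0,0,0.045],
)

```text
time: 31.05
tool_pos: [0.5183, 0.1952, -0.0057]
eef_rot: [0.807, 0.591, -0.016, 0.003]
wrist_force: [0.0, -0.3, -0.3]
finger_gap: 0.638
```

```bash
python3 st.py|head -1
```

```text
[ 0.5183  0.1952 -0.0057] yaw 72.44 tilt [-0.0221 -0.0227] 0.638 31.05
```

Emit:
play_rows(
  rows=[-0.002,-0.001,-0.003,0,0.045,0,0,0,0,0.045,0,0,0,0,0.045],
)

```text
time: 31.3
tool_pos: [0.5163, 0.1941, -0.0085]
eef_rot: [0.807, 0.591, -0.015, 0.003]
wrist_force: [0.2, -0.1, -0.7]
finger_gap: 0.634
```

```bash
python3 st.py|head -1
```

```text
[ 0.5163  0.1941 -0.0085] yaw 72.44 tilt [-0.0214 -0.0226] 0.634 31.3
```

Release (partly opened so as to clear the block) and rise.

Emit:
play_rows(
  rows=[0,0.0005,-0.001,0,0.045,0,0,0,0,0.056,0,0,0,0,0.06,0,0,0,0,0.066,0,0,0,0,0.066,0,0,0.01,0,0.066,0,0,0.02,0,0.066,0,0,0.025,0,0.066,0,0,0.025,0,0.0854,0,0,0.02,0,0.0854,0,0,0.01,0,0.0854,0,0,0,0,0.0854],
)

```text
time: 32.3
tool_pos: [0.515, 0.1942, 0.1087]
eef_rot: [0.807, 0.591, -0.015, 0.003]
wrist_force: [-0.2, -0.0, -0.1]
finger_gap: 1.002
```

```bash
python3 st.py|head -1;python3 - <<'E'
from h import *
s,c=snap('wrist','w25.png')
E
```

```text
[0.515  0.1942 0.1087] yaw 72.43 tilt [-0.0214 -0.0226] 1.002 32.3
```

View pics/w25.png

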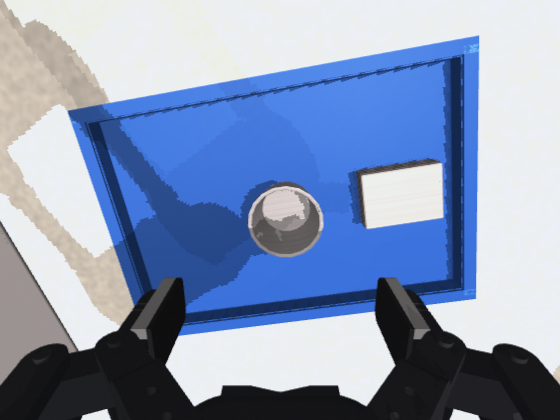

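```bash
python3 - <<'E'
from h import *
s,c=snap('wrist','w26.png')
print('cup',tf(cast(c,s,[(286,221.5),(249,221.5),(323,221.5),(286,187),(286,256)],.044)))
B=cast(c,s,[(361,174),(441,163),(443,218),(367,228)],.026);print('block',tf(B),tf(B.mean(0)))
print('lip corner',tf(cast(c,s,[(69,111),(479,36)],.022)))
E
```

```text
cup [[  0.3   0.1]
 [ -3.8 -26.6]
 [  4.5  26.7]
 [-25.1   4.2]
 [ 27.6  -4.3]]
block [[-21.9  60.3]
 [-20.8 118.7]
 [ 22.5 119.3]
 [ 21.7  61. ]] [[ 0.4 89.8]]
lip corner [[-101.6 -145.1]
 [-101.7  146.7]]
```

Cup at (0.3, 0.1) mm and block at (0.4, 89.8), both very close to target. Now the carton.

Emit:
play_rows(
  rows=[-0.006,-0.02,0.002,-6,0.0854,-0.006,-0.022,0.002,-6,0.0854,-0.006,-0.022,0.002,-6,0.0854,-0.006,-0.022,0.002,-6,0.0854,-0.006,-0.022,0.002,-6,0.0854,-0.006,-0.022,0.002,-6,0.0854,-0.006,-0.022,0.002,-6,0.0854,-0.006,-0.022,0.002,-6,0.0854,-0.006,-0.022,0.002,-6,0.0854,-0.006,-0.022,0.002,-6,0.0854,-0.006,-0.022,0.002,-6,0.0854,-0.006,-0.02,0.002,-6,0.0854],
)

```text
time: 33.4
tool_pos: [0.4268, -0.0724, 0.1044]
eef_rot: [0.999, -0.021, -0.031, -0.019]
wrist_force: [-0.3, 0.1, -0.4]
finger_gap: 0.998
```

```bash
python3 st.py|head -1
```

```text
[ 0.4268 -0.0724  0.1044] yaw -2.35 tilt [-0.0604  0.0387] 0.998 33.4
```

Emit:
play_rows(
  rows=[0,-0.006,0,-4,0.0854,0,-0.006,0,-4,0.0854,0,0,0,0,0.0854,0,0,0,0,0.0854],
)

```text
time: 33.73
tool_pos: [0.422, -0.0884, 0.0971]
eef_rot: [0.994, -0.1, -0.035, -0.022]
wrist_force: [0.4, 0.2, 0.5]
finger_gap: 0.999
```

```bash
python3 st.py|head -1;python3 - <<'E'
from h import *
s,c=snap('wrist','w27.png')
E
```

```text
[ 0.422  -0.0884  0.0971] yaw -11.37 tilt [-0.0652  0.05  ] 0.999 33.7333
```

View pics/w27.png

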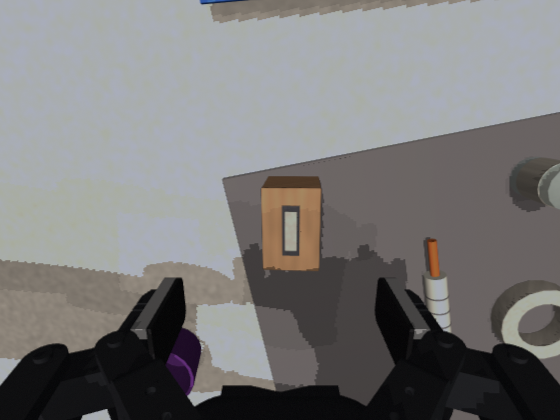

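The carton top spans (262,187) to (320,270), square to the jaws. The syringe tip is at (432,255), clear of the right finger.

```bash
python3 - <<'E'
from h import *
s,c=snap('wrist','w28.png')
B=cast(c,s,[(262.5,187.5),(321,188),(319.5,270),(263,269.5)],.049)
print('carton',B.mean(0),[np.linalg.norm(B[i]-B[i-1]).round(4) for i in range(4)],np.degrees(np.arctan2(*(B[0]-B[3])[1::-1])),np.degrees(np.arctan2(*(B[1]-B[2])[1::-1])))
E
```

```text
carton [ 0.42701101 -0.08934593  0.049     ] [np.float64(0.0597), np.float64(0.0385), np.float64(0.0589), np.float64(0.0401)] 78.16833829926739 79.65558397734597
```

Emit:
play_rows(
  rows=[0.002,0,-0.008,0,0.0854,0,0,-0.015,0,0.0854,0,0,-0.015,0,0.0854,0,0,-0.015,0,0.0854,0,0,-0.012,0,0.0854,0,0,-0.008,0,0.0854,0,0,0,0,0.0854,0,0,0,0,0.0854],
)

```text
time: 34.5
tool_pos: [0.425, -0.083, 0.0173]
eef_rot: [0.995, -0.091, -0.035, -0.022]
wrist_force: [1.6, 0.4, -0.7]
finger_gap: 0.996
```

```bash
python3 st.py|head -1
```

```text
[ 0.425  -0.083   0.0173] yaw -10.33 tilt [-0.0665  0.0503] 0.996 34.5
```

Emit:
play_rows(
  rows=[0,-0.002,-0.006,-0.4,0.0854,0,-0.002,-0.009,-0.3,0.0854,0,0,-0.008,0,0.0854,0,0,-0.004,0,0.0854,0,0,0,0,0.0854,0,0,0,0,0.0854],
)

```text
time: 35.0
tool_pos: [0.4264, -0.0875, -0.0106]
eef_rot: [0.994, -0.097, -0.034, -0.022]
wrist_force: [-0.4, -0.1, 0.2]
finger_gap: 0.999
```

```bash
python3 st.py|head -1
```

```text
[ 0.4264 -0.0875 -0.0106] yaw -11.04 tilt [-0.0627  0.0502] 0.999 35.0
```

Emit:
play_rows(
  rows=[-0.002,0,-0.002,0,0.0854,0,0,0,0,0.034,0,0,0,0,0.034,0,0,0,0,0.034,0,0,0,0,0.034,0,0,0,0,0.034,0,0,0,0,0.034,0,0,0,0,0.034],
  grip_force=25,
)

```text
time: 35.67
tool_pos: [0.4257, -0.088, -0.0107]
eef_rot: [0.995, -0.097, -0.032, -0.022]
wrist_force: [0.5, -0.5, -1.3]
finger_gap: 0.474
```

```bash
python3 st.py|head -1
```

```text
[ 0.4257 -0.088  -0.0107] yaw -11.05 tilt [-0.0586  0.049 ] 0.474 35.6667
```

Emit:
play_rows(
  rows=[0,0,0.01,0,0.034,0,0,0.015,0,0.034,0,0,0.02,0,0.034,0,0,0.02,0,0.034,0,0,0.02,0,0.034,0,0,0.015,0,0.034,0,0,0.01,0,0.034,0,0,0,0,0.034,0,0,0,0,0.034],
)

```text
time: 36.42
tool_pos: [0.4227, -0.0871, 0.1064]
eef_rot: [0.994, -0.097, -0.034, -0.022]
wrist_force: [0.0, 0.1, -1.5]
finger_gap: 0.464
```

```bash
python3 st.py|head -1;python3 - <<'E'
from h import *
s,c=snap('wrist','w29.png')
E
```

```text
[ 0.4227 -0.0871  0.1064] yaw -11.04 tilt [-0.0631  0.0502] 0.464 36.4167
```

View pics/w29.png

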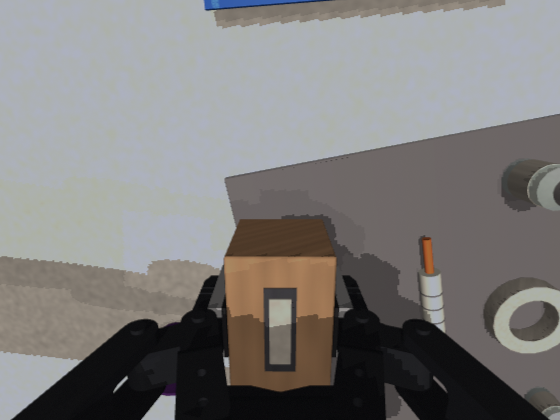

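Emit:
play_rows(
  rows=[0.008,0.018,0.002,0.3,0.034,0.009,0.021,0.003,0.3,0.034,0.009,0.021,0.003,0.3,0.034,0.009,0.021,0.003,0.3,0.034,0.009,0.021,0.002,0.3,0.034,0.009,0.021,0,0.3,0.034,0.009,0.021,-0.004,0.3,0.034,0.009,0.021,-0.01,0.3,0.034,0.005,0.01,-0.012,0.3,0.034,0,0,-0.01,0,0.034,0,0,0,0,0.034,0,0,0,0,0.034],
)

```text
time: 37.47
tool_pos: [0.4933, 0.0945, 0.0657]
eef_rot: [0.996, -0.074, -0.047, -0.019]
wrist_force: [0.0, 0.3, -0.7]
finger_gap: 0.466
```

```bash
python3 st.py|head -1;python3 - <<'E'
from h import *
s,c=snap('wrist','w30.png')
E
```

```text
[0.4933 0.0945 0.0657] yaw -8.43 tilt [-0.0902  0.0453] 0.466 37.4667
```

View pics/w30.png

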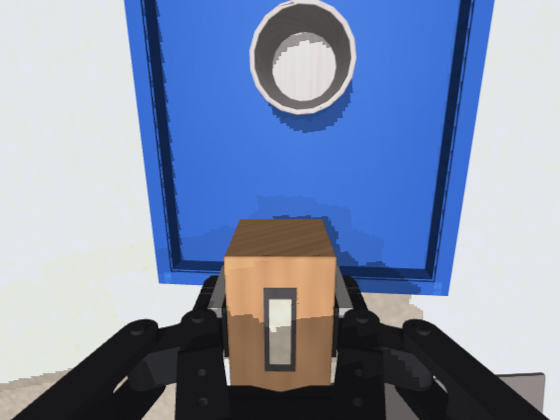

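```bash
python3 - <<'E'
from h import *
s,c=snap('wrist','w31.png')
B=cast(c,s,[(226,257),(335,257),(332,386),(229,385.5)],s['tool_pos'][2]+.0597)
print(B.mean(0)-s['tool_pos'],tf(B),tf(B.mean(0)))
E
```

```text
[ 0.00654825 -0.00046877  0.0597    ] [[ -21.8  -76.9]
 [  16.6  -75.5]
 [  17.7 -130.5]
 [ -23.6 -133.8]] [[  -2.8 -104.2]]
```

Emit:
play_rows(
  rows=[0.003,0.006,-0.006,0.2,0.034,0.003,0.007,-0.012,0.1,0.034,0,0.002,-0.014,0,0.034,0,0,-0.012,0,0.034,0,0,-0.008,0,0.034,0,0,0,0,0.034,0,0,0,0,0.034],
)

```text
time: 38.15
tool_pos: [0.5016, 0.1084, 0.012]
eef_rot: [0.996, -0.074, -0.044, -0.02]
wrist_force: [0.4, 0.5, -0.6]
finger_gap: 0.462
```

```bash
python3 st.py|head -1;python3 - <<'E'
from h import *
s,c=snap('wrist','w32.png');print(tf(s['tool_pos']))
E
```

```text
[0.5016 0.1084 0.012 ] yaw -8.42 tilt [-0.0838  0.0457] 0.462 38.15
[[ -2.8 -89.4]]
```

View pics/w32.png

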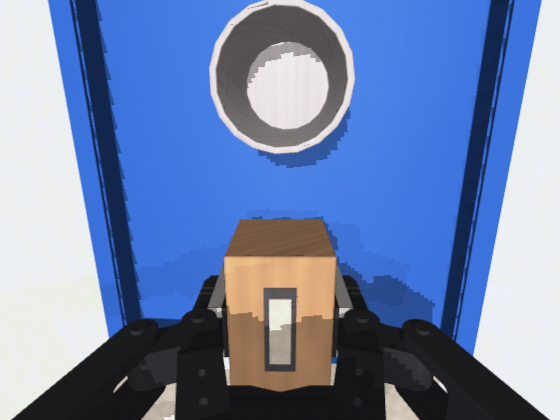

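Emit:
play_rows(
  rows=[-0.001,0.001,-0.006,0.2,0.034,0,0,-0.006,0,0.034,0,0,-0.004,0,0.034,0,0,0,0,0.034,0,0,0,0,0.034],
)

```text
time: 38.62
tool_pos: [0.5016, 0.1094, -0.0038]
eef_rot: [0.996, -0.072, -0.042, -0.02]
wrist_force: [0.5, -0.3, -0.5]
finger_gap: 0.461
```

```bash
python3 st.py|head -1;python3 - <<'E'
from h import *
s=get_state();print(tf(s['tool_pos']))
E
```

```text
[ 0.5016  0.1094 -0.0038] yaw -8.22 tilt [-0.0809  0.0457] 0.461 38.6167
[[ -3.  -88.4]]
```

Emit:
play_rows(
  rows=[-0.001,0,-0.004,0,0.034,0,0,-0.002,0,0.034,0,0,0,0,0.034,0,0,0,0,0.034],
)

```text
time: 38.95
tool_pos: [0.5011, 0.1094, -0.0095]
eef_rot: [0.996, -0.072, -0.041, -0.02]
wrist_force: [-1.0, 0.6, -0.7]
finger_gap: 0.465
```

```bash
python3 st.py|head -1;python3 - <<'E'
from h import *
s=get_state();print(tf(s['tool_pos']),s['wrist_force'])
E
```

```text
[ 0.5011  0.1094 -0.0095] yaw -8.22 tilt [-0.0793  0.0459] 0.465 38.95
[[ -3.5 -88.4]] [-1.03075062  0.6074494  -0.74326023]
```

Emit:
play_rows(
  rows=[0,0,-0.001,0,0.034,0,0,0,0,0.05,0,0,0,0,0.07,0,0,0,0,0.0854,0,0,0,0,0.0854,0,0,0.01,0,0.0854,0,0,0.02,0,0.0854,0,0,0.025,0,0.0854,0,0,0.025,0,0.0854,0,0,0.02,0,0.0854,0,0,0.01,0,0.0854,0,0,0,0,0.0854],
)

```text
time: 39.95
tool_pos: [0.4993, 0.1092, 0.1072]
eef_rot: [0.996, -0.072, -0.042, -0.02]
wrist_force: [0.9, -0.6, 0.5]
finger_gap: 0.997
```

```bash
python3 st.py|head -1;python3 - <<'E'
from h import *
s,c=snap('wrist','w33.png')
E
```

```text
[0.4993 0.1092 0.1072] yaw -8.22 tilt [-0.081   0.0457] 0.997 39.95
```

View pics/w33.png

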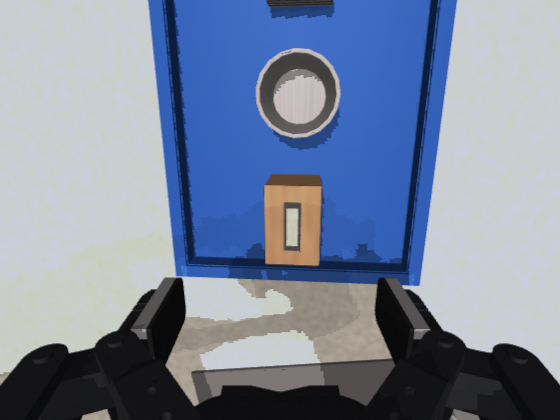

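```bash
python3 - <<'E'
from h import *
s,c=snap('wrist','w34.png')
B=cast(c,s,[(265,185),(322,185),(320,265.5),(265,264)],.049)
print('carton',tf(B),tf(B.mean(0)))
print('cup',tf(cast(c,s,[(298.5,93)],.044)),'lip corners exp ±102,-147',tf(cast(c,s,[(176,276),(420,285)],.022)))
i=c['img'][165:280,255:335,::-1];cv2.imwrite('pics/c34.png',cv2.resize(i,(400,575),interpolation=cv2.INTER_CUBIC))
E
```

```text
carton [[ -19.8  -59.9]
 [  19.2  -59.3]
 [  19.8 -119.2]
 [ -20.6 -119.6]] [[ -0.3 -89.5]]
cup [[ 2.3 -0. ]] lip corners exp ±102,-147 [[-101.9 -146.9]
 [ 102.  -146.1]]
```

View pics/c34.png

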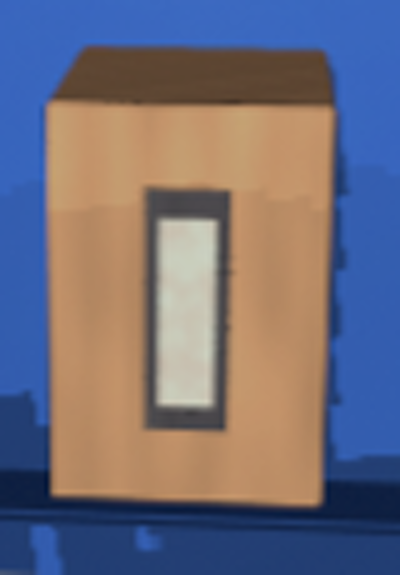

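Carton at (-0.3, -89.5) mm, which is good. I'll reset the tool tilt the same way before handling the vials.

Emit:
play_rows(
  rows=[0,0,0.006,-7.1,0.0854,0,0,0.006,-7.1,0.0854,0,0,0.006,-7.1,0.0854,0,0,0.006,-7.1,0.0854,0,0,0.006,-7.1,0.0854,0,0,0.006,-7.1,0.0854,0,0,0.006,-7.1,0.0854,0,0,0.006,-7.1,0.0854,0,0,0.006,-7.1,0.0854,0,0,0.006,-7.1,0.0854,0,0,0.006,-7.1,0.0854,0,0,0.006,-7.1,0.0854],
)

```text
time: 41.05
tool_pos: [0.4878, 0.1079, 0.1507]
eef_rot: [-0.678, 0.733, 0.038, 0.04]
wrist_force: [1.0, -0.3, 0.1]
finger_gap: 1.004
```

Emit:
play_rows(
  rows=[0,0,0.004,-7.1,0.0854,0,0,0.004,-7.1,0.0854,0,0,0.004,-7.1,0.0854,0,0,0.004,-7.1,0.0854,0,0,0.004,-7.1,0.0854,0,0,0.004,-4,0.0854,0,0,0,0,0.0854],
)

```text
time: 41.63
tool_pos: [0.4828, 0.1072, 0.1609]
eef_rot: [-0.383, 0.922, 0.028, 0.042]
wrist_force: [1.3, 0.5, 0.3]
finger_gap: 1.0
```

```bash
python3 st.py|head -1
```

```text
[0.4828 0.1072 0.1609] yaw -134.95 tilt [0.0562 0.0828] 1.0 41.6333
```

Emit:
play_rows(
  rows=[0.039,0.009,0.002,0,0.0854,0.039,0.009,0.002,0,0.0854,0.039,0.009,0.002,0,0.0854,-0.039,-0.009,0.002,0,0.0854,-0.039,-0.009,0.002,0,0.0854,-0.039,-0.009,0.002,0,0.0854,0,0,0,0,0.0854],
)

```text
time: 42.22
tool_pos: [0.484, 0.1075, 0.1132]
eef_rot: [-0.39, 0.92, 0.042, -0.006]
wrist_force: [0.0, 0.6, 0.4]
finger_gap: 1.001
```

```bash
python3 st.py|head -1
```

```text
[0.484  0.1075 0.1132] yaw -134.11 tilt [-0.0444  0.0727] 1.001 42.2167
```

Emit:
play_rows(
  rows=[0.003,-0.007,0.008,7.1,0.0854,0.003,-0.007,0.008,7.1,0.0854,0.003,-0.007,0.008,7.1,0.0854,0.003,-0.007,0.008,7.1,0.0854,0.003,-0.007,0.008,7.1,0.0854,0.003,-0.007,0.008,7.1,0.0854,0.003,-0.007,0.008,7.1,0.0854,0.003,-0.007,0.008,7.1,0.0854,0.003,-0.007,0.008,7.1,0.0854,0.003,-0.007,0.006,7.1,0.0854,0.003,-0.007,0.006,7.1,0.0854,0.003,-0.007,0.006,7.1,0.0854],
)

```text
time: 43.22
tool_pos: [0.5114, 0.0191, 0.1807]
eef_rot: [0.912, -0.405, -0.032, 0.05]
wrist_force: [0.4, -0.2, 1.1]
finger_gap: 1.003
```

Emit:
play_rows(
  rows=[0.003,-0.007,0.006,7.1,0.0854,0.003,-0.007,0.006,7.1,0.0854,0.003,-0.007,0.006,7.1,0.0854,0.003,-0.007,0.006,7.1,0.0854,0.003,-0.007,0.006,7.1,0.0854,0.003,-0.007,0.004,7.1,0.0854,0.003,-0.007,0.004,7.1,0.0854,0.003,-0.007,0.004,7.1,0.0854,0.003,-0.007,0.004,7.1,0.0854,0.003,-0.007,0.002,7.1,0.0854,0.003,-0.007,0.002,7.1,0.0854,0.003,-0.007,0.002,7.1,0.0854],
)

```text
time: 44.22
tool_pos: [0.5472, -0.0685, 0.2173]
eef_rot: [0.943, 0.326, -0.002, 0.062]
wrist_force: [-0.4, -0.7, 0.6]
finger_gap: 1.003
```

```bash
python3 st.py|head -1
```

```text
[ 0.5472 -0.0685  0.2173] yaw 37.99 tilt [ 0.0377 -0.1189] 1.003 44.2167
```

Emit:
play_rows(
  rows=[0.003,0,0,7.1,0.0854,0,0,0,7.1,0.0854,0,0,0,7.1,0.0854,0,0,0,7.1,0.0854,0,0,0,7.1,0.0854,0,0,0,7.1,0.0854,0.039,-0.005,0.002,0,0.0854,0.039,-0.005,0.002,0,0.0854,-0.039,0.005,0.002,0,0.0854,-0.039,0.005,0.002,0,0.0854,0,0,0,0,0.0854],
)

```text
time: 45.13
tool_pos: [0.5538, -0.0717, 0.1653]
eef_rot: [0.752, 0.658, -0.01, 0.025]
wrist_force: [-0.1, 0.1, -1.8]
finger_gap: 1.0
```

```bash
python3 st.py|head -1
```

```text
[ 0.5538 -0.0717  0.1653] yaw 82.34 tilt [ 0.0171 -0.0503] 1.0 45.1333
```

Emit:
play_rows(
  rows=[0.01,-0.005,-0.006,0,0.0854,0.012,-0.005,-0.01,0,0.0854,0.012,-0.005,-0.01,0,0.0854,0.008,-0.003,-0.006,0,0.0854,0,0,0,0,0.0854,0,0,0,0,0.0854],
)

```text
time: 45.63
tool_pos: [0.594, -0.0899, 0.1184]
eef_rot: [0.748, 0.664, -0.016, 0.017]
wrist_force: [0.7, 0.4, 0.3]
finger_gap: 0.998
```

```bash
python3 st.py|head -1;python3 - <<'E'
from h import *
s,c=snap('wrist','w40.png')
E
```

```text
[ 0.594  -0.0899  0.1184] yaw 83.17 tilt [-0.0013 -0.046 ] 0.998 45.6333
```

View pics/w40.png

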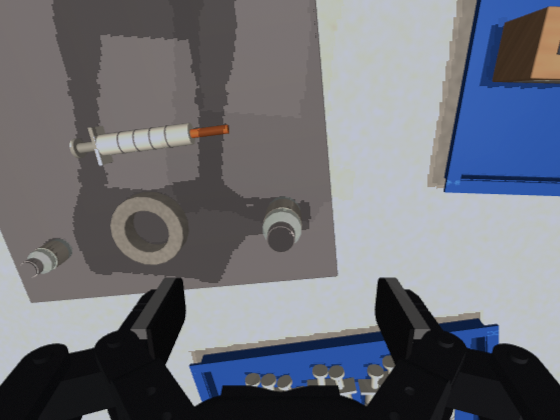

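The large vial cap is at about (281,236), the tape at (150,230) and the small vial at (40,262). The mat's other things are where they were.

```bash
python3 - <<'E'
from h import *
s,c=snap('wrist','w41.png')
i=c['img'][190:260,245:315,::-1];cv2.imwrite('pics/c41.png',cv2.resize(i,(560,560),interpolation=cv2.INTER_CUBIC))
print(cast(c,s,[(281,236)],.064))
E
```

```text
[[ 0.60397542 -0.09249311  0.064     ]]
```

View pics/c41.png

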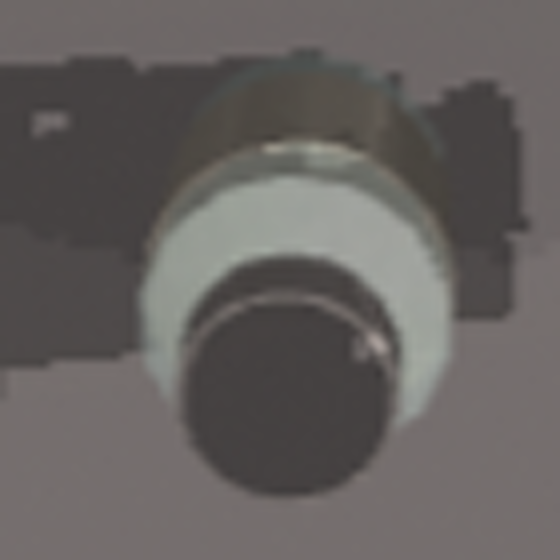

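Emit:
play_rows(
  rows=[0.006,-0.002,0,0,0.0854,0.006,-0.002,-0.008,0,0.0854,0,0,-0.015,0,0.0854,0,0,-0.015,0,0.0854,0,0,-0.01,0,0.0854,0,0,0,0,0.0854,0,0,0,0,0.0854],
)

```text
time: 46.32
tool_pos: [0.6096, -0.0941, 0.0744]
eef_rot: [0.747, 0.664, -0.012, 0.022]
wrist_force: [-0.5, 0.6, 0.2]
finger_gap: 1.0
```

```bash
python3 st.py|head -1
```

```text
[ 0.6096 -0.0941  0.0744] yaw 83.26 tilt [ 0.0109 -0.0481] 1.0 46.3167
```

Emit:
play_rows(
  rows=[-0.003,0,-0.008,0,0.0854,-0.001,0,-0.015,0,0.0854,-0.001,0,-0.015,0,0.0854,0,0,-0.012,0,0.0854,0,0,-0.008,0,0.0854,0,0,0,0,0.0854,0,0,0,0,0.0854],
)

```text
time: 46.9
tool_pos: [0.606, -0.0945, 0.0172]
eef_rot: [0.747, 0.664, -0.01, 0.024]
wrist_force: [-0.1, -0.7, 0.6]
finger_gap: 1.004
```

```bash
python3 st.py|head -1;python3 - <<'E'
from h import *
s,c=snap('wrist','w42.png')
E
```

```text
[ 0.606  -0.0945  0.0172] yaw 83.27 tilt [ 0.0179 -0.0495] 1.004 46.9
```

View pics/w42.png

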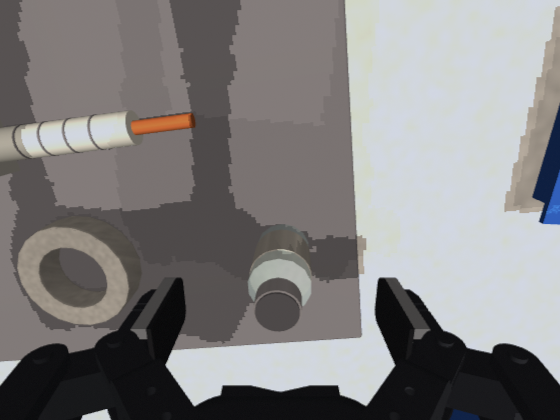

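Emit:
play_rows(
  rows=[0,0,-0.006,0,0.0854,0,0,-0.009,0,0.0854,0,0,-0.006,0,0.0854,0,0,-0.003,0,0.0854,0,0,0,0,0.0854,0,0,0,0,0.0854],
)

```text
time: 47.45
tool_pos: [0.6075, -0.0947, -0.0068]
eef_rot: [0.747, 0.664, -0.009, 0.026]
wrist_force: [0.3, 0.2, -0.5]
finger_gap: 0.999
```

```bash
python3 st.py|head -1;python3 - <<'E'
from h import *
s,c=snap('wrist','w43.png')
i=c['img'][250:400,200:360,::-1];cv2.imwrite('pics/c43.png',cv2.resize(i,(640,600),interpolation=cv2.INTER_CUBIC))
E
```

```text
[ 0.6075 -0.0947 -0.0068] yaw 83.26 tilt [ 0.0217 -0.0502] 0.999 47.45
```

View pics/c43.png

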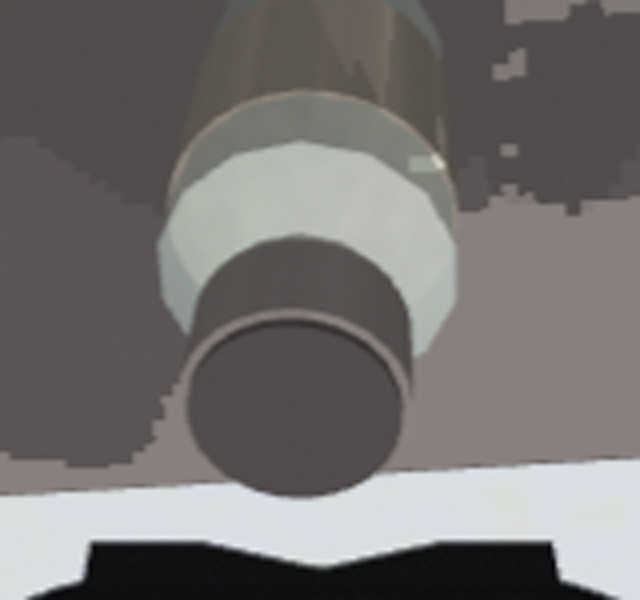

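```bash
python3 - <<'E'
from h import *
s,c=snap('wrist','w44.png')
print(cast(c,s,[(274,351)],.064))
E
```

```text
[[ 0.60665917 -0.09312539  0.064     ]]
```

Emit:
play_rows(
  rows=[0,0,-0.002,0,0.0854,0,0,0,0,0.06,0,0,0,0,0.045,0,0,0,0,0.04,0,0,0,0,0.036,0,0,0,0,0.032,0,0,0,0,0.026,0,0,0,0,0.025,0,0,0,0,0.025,0,0,0,0,0.025],
  grip_force=25,
)

```text
time: 48.38
tool_pos: [0.6086, -0.0949, -0.007]
eef_rot: [0.747, 0.664, -0.008, 0.027]
wrist_force: [1.3, -0.2, -0.3]
finger_gap: 0.346
```

```bash
python3 st.py|head -1;python3 - <<'E'
from h import *
s,c=snap('wrist','w45.png')
E
```

```text
[ 0.6086 -0.0949 -0.007 ] yaw 83.26 tilt [ 0.0248 -0.0508] 0.346 48.3833
```

View pics/w45.png

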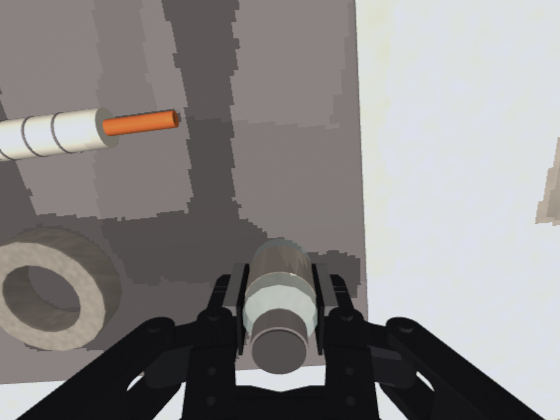

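Emit:
play_rows(
  rows=[0,0,0.008,0,0.025,0,0,0.012,0,0.025,0,0,0.015,0,0.025,0,0,0.015,0,0.025,0,0,0.015,0,0.025,0,0,0.015,0,0.025,0,0,0.01,0,0.025,0,0,0,0,0.025],
)

```text
time: 49.1
tool_pos: [0.6075, -0.0947, 0.0924]
eef_rot: [0.747, 0.664, -0.008, 0.027]
wrist_force: [-0.1, -0.3, 0.6]
finger_gap: 0.345
```

```bash
python3 st.py|head -1;python3 - <<'E'
from h import *
s,c=snap('wrist','w46.png')
i=c['img'][210:400,180:380,::-1];cv2.imwrite('pics/c46.png',cv2.resize(i,(600,570),interpolation=cv2.INTER_CUBIC))
E
```

```text
[ 0.6075 -0.0947  0.0924] yaw 83.26 tilt [ 0.0248 -0.0508] 0.345 49.1
```

View pics/c46.png

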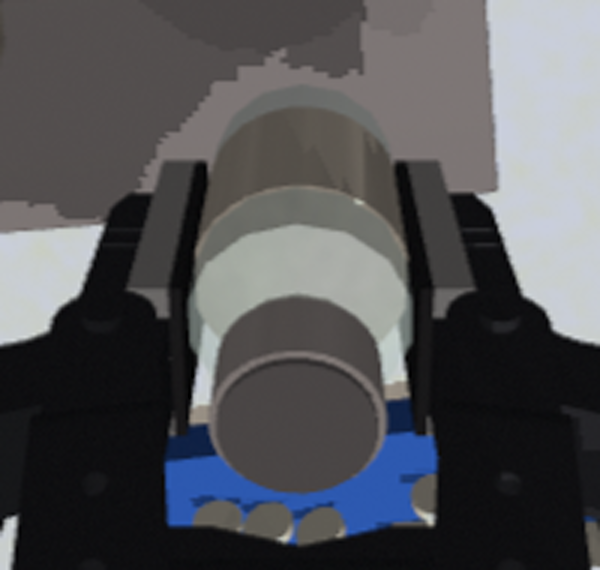

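The vial is held firmly and upright, with no slip. Carrying it to the tray.

Emit:
play_rows(
  rows=[-0.001,0.012,0.002,0,0.025,-0.002,0.018,0.002,0,0.025,-0.002,0.02,0.002,0,0.025,-0.002,0.02,0.002,0,0.025,-0.002,0.02,0.002,0,0.025,-0.002,0.02,0.002,0,0.025,-0.002,0.02,0.002,0,0.025,-0.002,0.02,0.002,0,0.025,-0.002,0.02,0.002,0,0.025,-0.002,0.018,0.001,0,0.025,-0.001,0.012,0,0,0.025,0,0,0,0,0.025],
)

```text
time: 50.15
tool_pos: [0.5763, 0.122, 0.0978]
eef_rot: [0.747, 0.664, -0.015, 0.019]
wrist_force: [0.6, 0.6, -1.2]
finger_gap: 0.341
```

```bash
python3 st.py|head -1
```

```text
[0.5763 0.122  0.0978] yaw 83.28 tilt [ 0.002  -0.0481] 0.341 50.15
```

Emit:
play_rows(
  rows=[0.001,0.012,0,0,0.025,0.001,0.016,0,0,0.025,0.001,0.014,0,0,0.025,0.001,0.012,0,0,0.025,0,0.006,-0.004,0,0.025,0,0,-0.008,0,0.025,0,0,-0.012,0,0.025,0,0,-0.012,0,0.025,0,0,-0.008,0,0.025,0,0,0,0,0.025,0,0,0,0,0.025],
)

```text
time: 51.07
tool_pos: [0.5787, 0.183, 0.0437]
eef_rot: [0.748, 0.663, -0.02, 0.018]
wrist_force: [0.1, 0.1, 0.6]
finger_gap: 0.343
```

```bash
python3 st.py|head -1;python3 - <<'E'
from h import *
s,c=snap('wrist','w47.png')
E
```

```text
[0.5787 0.183  0.0437] yaw 83.1 tilt [-0.0058 -0.0523] 0.343 51.0667
```

View pics/w47.png

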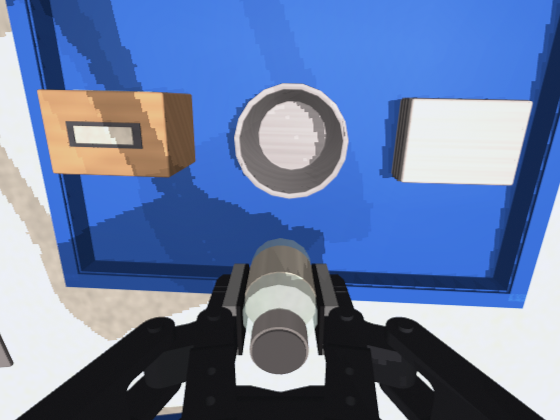

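The row is neat: carton (115,135), cup (291,140), block (460,140). The held vial is behind the cup and clear of it. Lowering.

Emit:
play_rows(
  rows=[-0.001,0.002,-0.006,0,0.025,-0.001,0.001,-0.01,0,0.025,0,0,-0.01,0,0.025,0,0,-0.008,0,0.025,0,0,-0.004,0,0.025,0,0,0,0,0.025,0,0,0,0,0.025],
)

```text
time: 51.7
tool_pos: [0.5767, 0.1856, 0.0024]
eef_rot: [0.748, 0.663, -0.019, 0.018]
wrist_force: [0.4, 0.1, -1.0]
finger_gap: 0.345
```

```bash
python3 st.py|head -1
```

```text
[0.5767 0.1856 0.0024] yaw 83.03 tilt [-0.0047 -0.0521] 0.345 51.7
```

Emit:
play_rows(
  rows=[0.001,0.0005,-0.004,0,0.025,0,0,-0.003,0,0.025,0,0,0,0,0.025,0,0,0,0,0.025],
)

```text
time: 52.03
tool_pos: [0.5784, 0.1864, -0.0045]
eef_rot: [0.748, 0.663, -0.018, 0.018]
wrist_force: [0.3, 0.5, 0.0]
finger_gap: 0.346
```

```bash
python3 st.py|head -1;python3 - <<'E'
from h import *
s,c=snap('wrist','w48.png');print(s['wrist_force'])
i=c['img'][210:400,180:380,::-1];cv2.imwrite('pics/c48.png',cv2.resize(i,(600,570),interpolation=cv2.INTER_CUBIC))
E
```

```text
[ 0.5784  0.1864 -0.0045] yaw 83.03 tilt [-0.0033 -0.0517] 0.346 52.0333
[0.34457631 0.50892009 0.01446369]
```

View pics/c48.png

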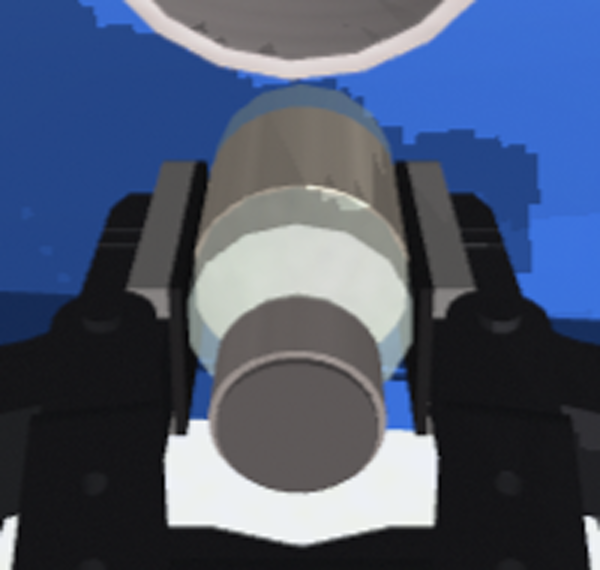

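Emit:
play_rows(
  rows=[0,0,-0.002,0,0.025,0,0,0,0,0.025,0,0,0,0,0.028,0,0,0,0,0.031,0,0,0,0,0.034,0,0,0,0,0.04,0,0,0,0,0.05,0,0,0,0,0.06,0,0,0,0,0.06],
)

```text
time: 52.83
tool_pos: [0.5794, 0.1866, -0.0049]
eef_rot: [0.749, 0.663, -0.017, 0.019]
wrist_force: [-0.9, -1.1, -0.6]
finger_gap: 0.705
```

Emit:
play_rows(
  rows=[0,0,0.008,0,0.06,0,0,0.012,0,0.06,0,0,0.02,0,0.06,0,0,0.025,0,0.06,0,0,0.025,0,0.06,0,0,0.02,0,0.0854,0,0,0.01,0,0.0854,0,0,0,0,0.0854],
)

```text
time: 53.5
tool_pos: [0.5778, 0.1861, 0.1261]
eef_rot: [0.749, 0.663, -0.017, 0.019]
wrist_force: [0.0, -0.1, 0.9]
finger_gap: 1.0
```

```bash
python3 st.py|head -1;python3 - <<'E'
from h import *
s,c=snap('wrist','w49.png')
E
```

```text
[0.5778 0.1861 0.1261] yaw 83.02 tilt [ 0.0003 -0.0507] 1.0 53.5
```

View pics/w49.png

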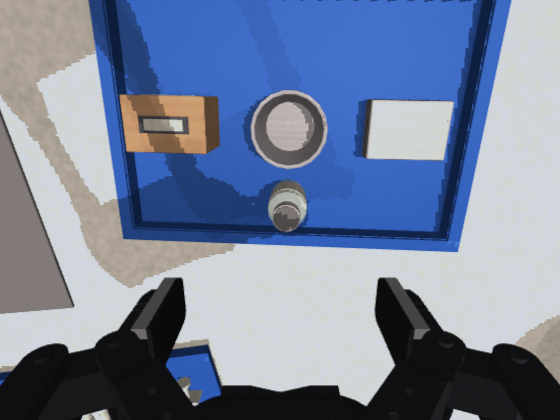

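```bash
python3 - <<'E'
from h import *
s,c=snap('wrist','w50.png')
i=c['img'][80:240,230:350,::-1];cv2.imwrite('pics/c50.png',cv2.resize(i,(450,600),interpolation=cv2.INTER_CUBIC))
print('cup',tf(cast(c,s,[(289,128)],.044)),'lv',tf(cast(c,s,[(287,217)],.064)))
print('lip',tf(cast(c,s,[(123,239),(458,251)],.022)))
E
```

```text
cup [[-0.3 -0.3]] lv [[60.1  0.5]]
lip [[ 101.7 -146.5]
 [ 100.7  147.2]]
```

View pics/c50.png

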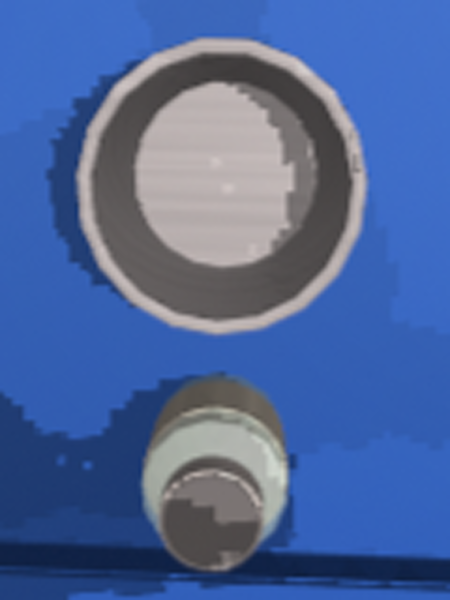

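Large vial at about (61, 0.3) mm, with the cup at (-0.3, -0.3). Now the small vial.

Emit:
play_rows(
  rows=[0.001,-0.02,0.004,0,0.0854,0.002,-0.024,0.004,0,0.0854,0.002,-0.024,0.003,0,0.07,0.002,-0.024,0.003,0,0.07,0.002,-0.024,0.003,0,0.07,0.002,-0.024,0.003,0,0.07,0.002,-0.024,0.003,0,0.07,0.002,-0.024,0.003,0,0.07,0.002,-0.024,0.003,0,0.07,0.002,-0.024,0.003,0,0.07,0.002,-0.024,0.003,0,0.07,0.002,-0.024,0.003,0,0.07],
)

```text
time: 54.6
tool_pos: [0.5879, -0.1049, 0.1334]
eef_rot: [0.745, 0.667, -0.033, 0.004]
wrist_force: [0.7, 0.3, -0.1]
finger_gap: 0.822
```

```bash
python3 st.py|head -1
```

```text
[ 0.5879 -0.1049  0.1334] yaw 83.73 tilt [-0.0451 -0.0498] 0.822 54.6
```

Emit:
play_rows(
  rows=[0.004,-0.022,0.004,0,0.06,0.005,-0.022,0.004,0,0.06,0.005,-0.022,0.004,0,0.06,0.005,-0.022,0.004,0,0.06,0.005,-0.022,0.004,0,0.06,0.005,-0.022,0.003,0,0.06,0.005,-0.022,0.003,0,0.06,0.004,-0.015,0.002,0,0.055,0,0,0,0,0.055,0,0,0,0,0.055],
)

```text
time: 55.43
tool_pos: [0.6176, -0.2854, 0.136]
eef_rot: [0.746, 0.664, -0.043, -0.013]
wrist_force: [-0.3, -0.5, -0.4]
finger_gap: 0.641
```

```bash
python3 st.py|head -1;python3 - <<'E'
from h import *
s,c=snap('wrist','w51.png')
E
```

```text
[ 0.6176 -0.2854  0.136 ] yaw 83.46 tilt [-0.0809 -0.0369] 0.641 55.4333
```

View pics/w51.png

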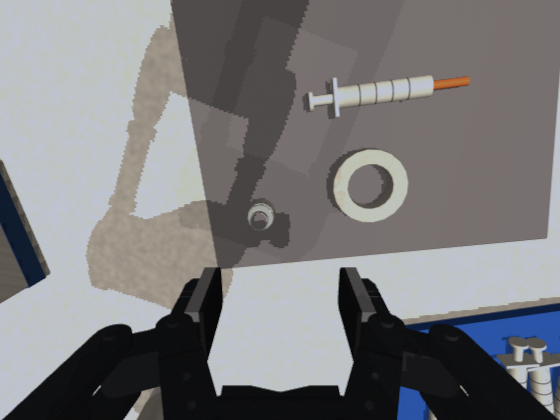

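```bash
python3 - <<'E'
from h import *
s,c=snap('wrist','w52.png')
i=c['img'][190:245,235:290,::-1];cv2.imwrite('pics/c52.png',cv2.resize(i,(550,550),interpolation=cv2.INTER_CUBIC))
print(cast(c,s,[(260,221),(259.5,222),(371,184)],.044),cast(c,s,[(371,184)],.022))
E
```

```text
[[ 0.62046043 -0.30592789  0.044     ]
 [ 0.62126286 -0.30644578  0.044     ]
 [ 0.59937222 -0.21517163  0.044     ]] [[ 0.60349716 -0.21061272  0.022     ]]
```

View pics/c52.png

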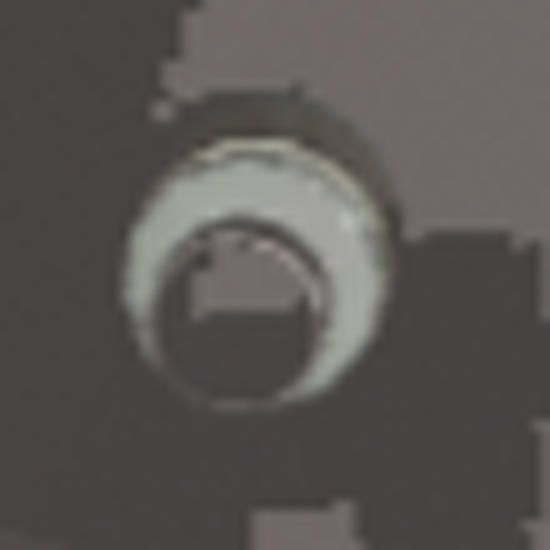

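Emit:
play_rows(
  rows=[0,-0.007,-0.004,0,0.055,0,-0.008,-0.01,0,0.055,0,-0.006,-0.015,0,0.055,0,-0.002,-0.015,0,0.055,0,0,-0.012,0,0.055,0,0,-0.008,0,0.055,0,0,0,0,0.055,0,0,0,0,0.055],
)

```text
time: 56.2
tool_pos: [0.617, -0.3045, 0.0658]
eef_rot: [0.744, 0.667, -0.043, -0.014]
wrist_force: [0.5, 0.0, 0.9]
finger_gap: 0.643
```

```bash
python3 st.py|head -1;python3 - <<'E'
from h import *
s,c=snap('wrist','w53.png')
E
```

```text
[ 0.617  -0.3045  0.0658] yaw 83.91 tilt [-0.0818 -0.0363] 0.643 56.2
```

View pics/w53.png

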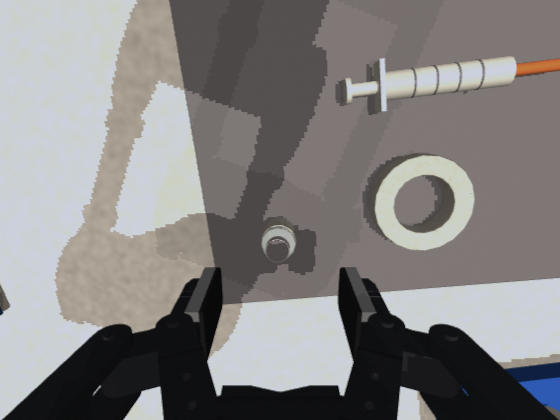

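```bash
python3 - <<'E'
from h import *
s,c=snap('wrist','w54.png')
i=c['img'][215:275,250:310,::-1];cv2.imwrite('pics/c54.png',cv2.resize(i,(540,540),interpolation=cv2.INTER_CUBIC))
print(cast(c,s,[(278,248)],.044))
E
```

```text
[[ 0.61944928 -0.30663866  0.044     ]]
```

View pics/c54.png

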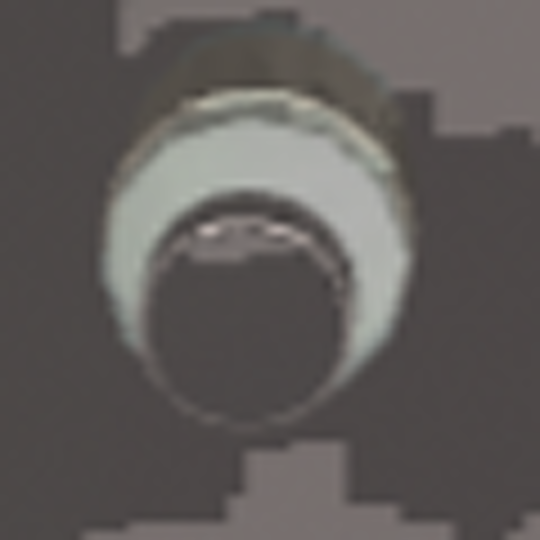

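Emit:
play_rows(
  rows=[0.001,-0.002,-0.006,0,0.055,0,-0.002,-0.012,0,0.055,0,0,-0.015,0,0.055,0,0,-0.012,0,0.055,0,0,-0.008,0,0.055,0,0,0,0,0.055,0,0,0,0,0.055],
)

```text
time: 56.88
tool_pos: [0.6202, -0.3099, 0.0126]
eef_rot: [0.743, 0.667, -0.041, -0.01]
wrist_force: [0.2, 1.1, -0.4]
finger_gap: 0.646
```

```bash
python3 st.py|head -1
```

```text
[ 0.6202 -0.3099  0.0126] yaw 83.92 tilt [-0.0749 -0.0401] 0.646 56.8833
```

Emit:
play_rows(
  rows=[-0.002,0.001,-0.005,0,0.055,0,0,-0.008,0,0.055,0,0,-0.006,0,0.055,0,0,-0.003,0,0.055,0,0,0,0,0.055,0,0,0,0,0.055],
)

```text
time: 57.38
tool_pos: [0.6185, -0.3091, -0.0103]
eef_rot: [0.744, 0.667, -0.041, -0.009]
wrist_force: [0.6, 0.1, 1.2]
finger_gap: 0.647
```

```bash
python3 st.py|head -1;python3 - <<'E'
from h import *
s,c=snap('wrist','w55.png')
i=c['img'][210:400,180:380,::-1];cv2.imwrite('pics/c55.png',cv2.resize(i,(600,570),interpolation=cv2.INTER_CUBIC))
E
```

```text
[ 0.6185 -0.3091 -0.0103] yaw 83.92 tilt [-0.0731 -0.041 ] 0.647 57.3833
```

View pics/c55.png

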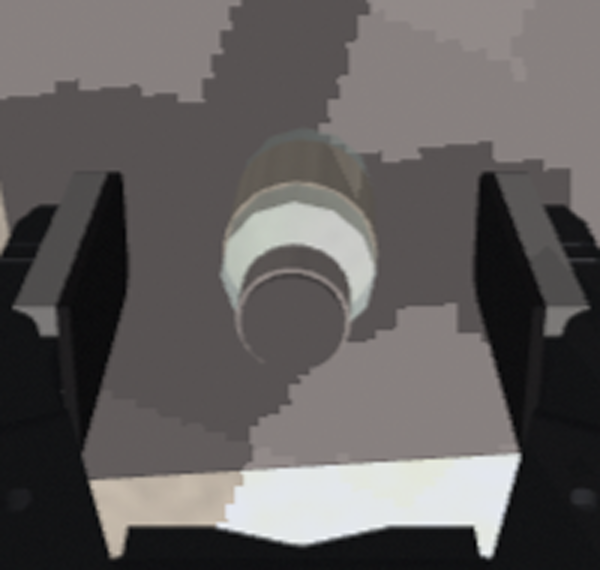

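Emit:
play_rows(
  rows=[0,0,-0.002,0,0.055,0,0,0,0,0.04,0,0,0,0,0.032,0,0,0,0,0.028,0,0,0,0,0.024,0,0,0,0,0.018,0,0,0,0,0.017,0,0,0,0,0.017,0,0,0,0,0.017],
  grip_force=20,
)

```text
time: 58.18
tool_pos: [0.6196, -0.3096, -0.0104]
eef_rot: [0.744, 0.667, -0.04, -0.008]
wrist_force: [-0.2, -0.5, -0.7]
finger_gap: 0.252
```

```bash
python3 st.py|head -1;python3 - <<'E'
from h import *
s,c=snap('wrist','w56.png')
i=c['img'][210:400,180:380,::-1];cv2.imwrite('pics/c56.png',cv2.resize(i,(600,570),interpolation=cv2.INTER_CUBIC))
E
```

```text
[ 0.6196 -0.3096 -0.0104] yaw 83.92 tilt [-0.0703 -0.0424] 0.252 58.1833
```

View pics/c56.png

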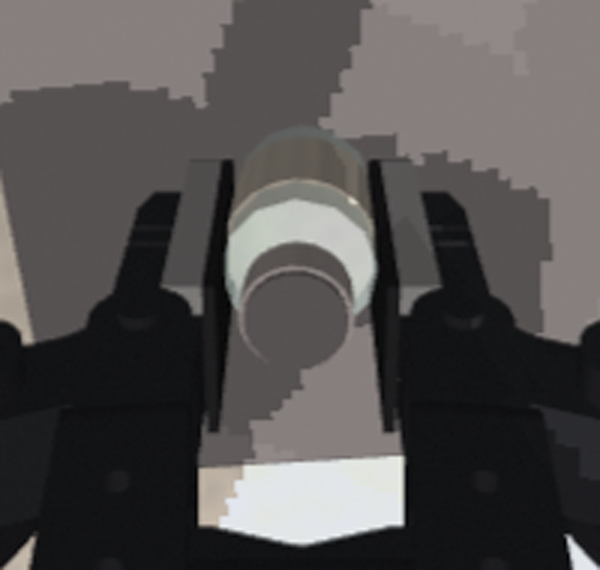

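Emit:
play_rows(
  rows=[0,0,0.008,0,0.017,0,0,0.012,0,0.017,0,0,0.015,0,0.017,0,0,0.015,0,0.017,0,0,0.015,0,0.017,0,0,0.015,0,0.017,0,0,0.012,0,0.017,0,0,0.008,0,0.017,0,0,0,0,0.017],
)

```text
time: 58.98
tool_pos: [0.619, -0.3094, 0.1014]
eef_rot: [0.744, 0.667, -0.04, -0.007]
wrist_force: [0.4, 0.3, 0.6]
finger_gap: 0.248
```

```bash
python3 st.py|head -1;python3 - <<'E'
from h import *
s,c=snap('wrist','w57.png')
i=c['img'][210:400,180:380,::-1];cv2.imwrite('pics/c57.png',cv2.resize(i,(600,570),interpolation=cv2.INTER_CUBIC))
E
```

```text
[ 0.619  -0.3094  0.1014] yaw 83.91 tilt [-0.0682 -0.0437] 0.248 58.9833
```

View pics/c57.png

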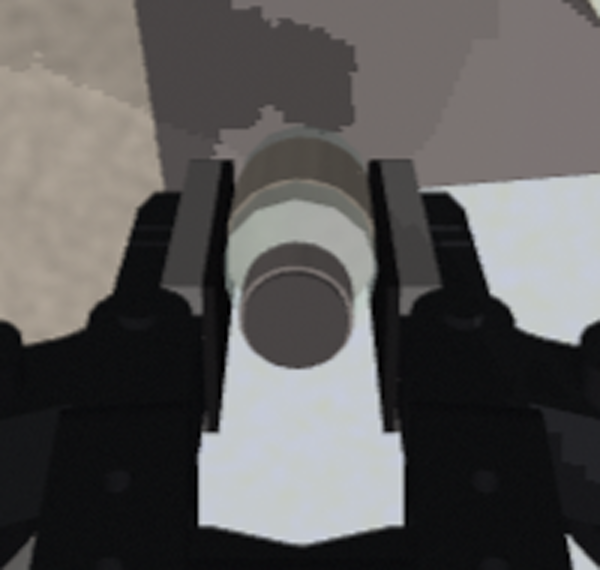

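The small vial is held, with the mat clear beneath it. Carrying it to the block.

Emit:
play_rows(
  rows=[-0.002,0.014,0.004,0,0.017,-0.003,0.02,0.004,0,0.017,-0.003,0.022,0.004,0,0.017,-0.003,0.022,0.004,0,0.017,-0.003,0.022,0.004,0,0.017,-0.003,0.022,0.004,0,0.017,-0.003,0.022,0.003,0,0.017,-0.003,0.022,0.003,0,0.017,-0.003,0.022,0.003,0,0.017,-0.003,0.022,0.003,0,0.017,-0.003,0.022,0.003,0,0.017,-0.003,0.022,0.003,0,0.017],
)

```text
time: 60.03
tool_pos: [0.5711, -0.0368, 0.1293]
eef_rot: [0.744, 0.666, -0.046, -0.019]
wrist_force: [0.6, 0.6, -0.4]
finger_gap: 0.246
```

```bash
python3 st.py|head -1
```

```text
[ 0.5711 -0.0368  0.1293] yaw 83.74 tilt [-0.0933 -0.0337] 0.246 60.0333
```

Emit:
play_rows(
  rows=[-0.003,0.022,0.004,0,0.017,-0.003,0.022,0.004,0,0.017,-0.003,0.022,0.004,0,0.017,-0.003,0.022,0.004,0,0.017,-0.003,0.022,0.004,0,0.017,-0.003,0.022,0.003,0,0.017,-0.003,0.022,0.003,0,0.017,-0.003,0.022,0.003,0,0.017,-0.003,0.022,0.003,0,0.017,-0.003,0.02,0.002,0,0.017,-0.002,0.012,0.002,0,0.017,0,0,0,0,0.017],
)

```text
time: 61.03
tool_pos: [0.521, 0.2172, 0.1546]
eef_rot: [0.74, 0.67, -0.055, -0.027]
wrist_force: [0.4, -0.4, -0.3]
finger_gap: 0.248
```

```bash
python3 st.py|head -1
```

```text
[0.521  0.2172 0.1546] yaw 84.44 tilt [-0.1181 -0.0337] 0.248 61.0333
```

Emit:
play_rows(
  rows=[0.001,0.01,-0.002,0,0.017,0.001,0.016,-0.004,0,0.017,0.001,0.016,-0.006,0,0.017,0.001,0.012,-0.01,0,0.017,0.001,0.006,-0.012,0,0.017,0,0,-0.014,0,0.017,0,0,-0.014,0,0.017,0,0,-0.012,0,0.017,0,0,-0.008,0,0.017,0,0,0,0,0.017,0,0,0,0,0.017],
)

```text
time: 61.95
tool_pos: [0.5242, 0.2819, 0.0573]
eef_rot: [0.74, 0.669, -0.06, -0.028]
wrist_force: [-0.0, -0.1, -0.5]
finger_gap: 0.251
```

```bash
python3 st.py|head -1;python3 - <<'E'
from h import *
s,c=snap('wrist','w58.png')
E
```

```text
[0.5242 0.2819 0.0573] yaw 84.36 tilt [-0.127  -0.0391] 0.251 61.95
```

View pics/w58.png

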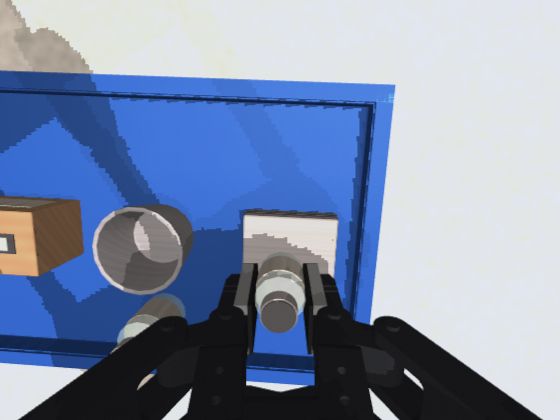

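The vial is above the block, which spans (244,213) to (337,275), and clear of the large vial. Lowering.

Emit:
play_rows(
  rows=[0.002,0,-0.005,0,0.017,0.001,0,-0.01,0,0.017,0,0,-0.01,0,0.017,0,0,-0.006,0,0.017,0,0,0,0,0.017,0,0,0,0,0.017],
)

```text
time: 62.5
tool_pos: [0.5293, 0.2819, 0.026]
eef_rot: [0.741, 0.668, -0.058, -0.027]
wrist_force: [-0.0, -0.7, -0.3]
finger_gap: 0.244
```

```bash
python3 st.py|head -1;python3 - <<'E'
from h import *
s,c=snap('wrist','w59.png')
E
```

```text
[0.5293 0.2819 0.026 ] yaw 84.28 tilt [-0.1224 -0.0369] 0.244 62.5
```

View pics/w59.png

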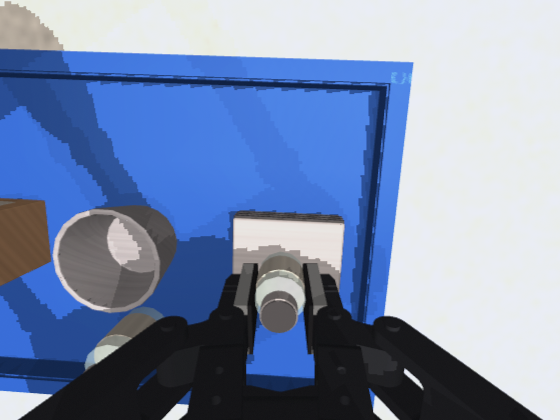

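```bash
python3 - <<'E'
from h import *
s,c=snap('wrist','w60.png')
print(tf(cast(c,s,[(279,315)],s['tool_pos'][2]+.0544)),tf(cast(c,s,[(234,217),(343,223)],.026)),tf(s['tool_pos']))
sc,cs=snap('side','s60.png')
i=cs['img'][120:240,220:340,::-1];cv2.imwrite('pics/s60c.png',cv2.resize(i,(600,600),interpolation=cv2.INTER_CUBIC))
E
```

```text
[[ 4.4 88.9]] [[-21.1  60.9]
 [-21.  119. ]] [[ 0.1 86.2]]
```

View pics/s60c.png

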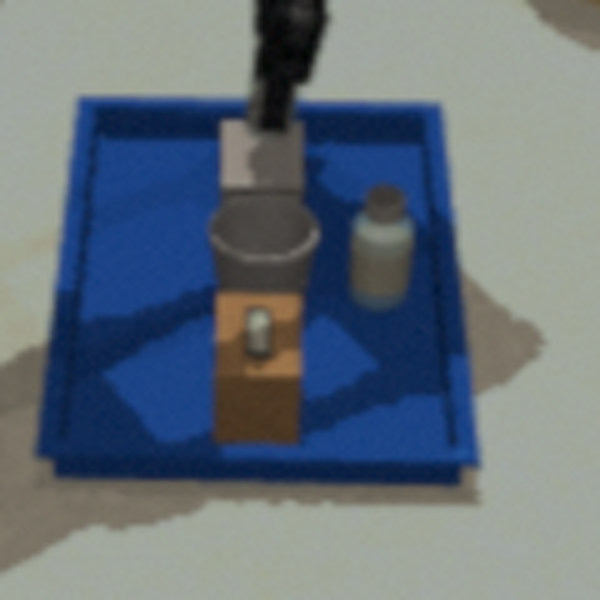

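Emit:
play_rows(
  rows=[-0.002,0.001,-0.004,0,0.017,0,0,-0.005,0,0.017,0,0,-0.002,0,0.017,0,0,0,0,0.017,0,0,0,0,0.017],
)

```text
time: 63.07
tool_pos: [0.528, 0.2837, 0.016]
eef_rot: [0.741, 0.669, -0.056, -0.027]
wrist_force: [0.1, 0.4, -0.2]
finger_gap: 0.25
```

```bash
python3 st.py|head -1;python3 - <<'E'
from h import *
s=get_state();print(tf(s['tool_pos']),s['wrist_force'])
E
```

```text
[0.528  0.2837 0.016 ] yaw 84.29 tilt [-0.1192 -0.0354] 0.25 63.0667
[[-1.4 87.8]] [ 0.05554365  0.44884396 -0.18874049]
```

Emit:
play_rows(
  rows=[0,0,-0.003,0,0.017,0,0,0,0,0.017,0,0,0,0,0.017],
)

```text
time: 63.32
tool_pos: [0.528, 0.2837, 0.0128]
eef_rot: [0.741, 0.669, -0.056, -0.027]
wrist_force: [0.4, 0.0, 0.4]
finger_gap: 0.251
```

```bash
python3 st.py|head -1;python3 - <<'E'
from h import *
s,c=snap('wrist','w61.png');print(tf(s['tool_pos']),s['wrist_force'])
i=c['img'][200:390,180:380,::-1];cv2.imwrite('pics/c61.png',cv2.resize(i,(600,570),interpolation=cv2.INTER_CUBIC))
E
```

```text
[0.528  0.2837 0.0128] yaw 84.29 tilt [-0.1191 -0.0354] 0.251 63.3167
[[-1.4 87.9]] [0.39205705 0.01809537 0.37581985]
```

View pics/c61.png

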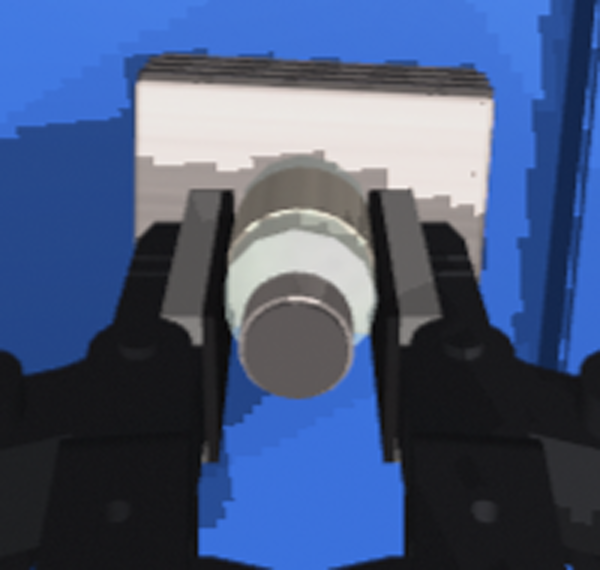

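Emit:
play_rows(
  rows=[0,0,-0.0008,0,0.017,0,0,0,0,0.017,0,0,0,0,0.02,0,0,0,0,0.0225,0,0,0,0,0.025,0,0,0,0,0.03,0,0,0,0,0.04,0,0,0,0,0.05,0,0,0,0,0.05],
)

```text
time: 64.12
tool_pos: [0.5283, 0.2838, 0.0125]
eef_rot: [0.741, 0.669, -0.056, -0.027]
wrist_force: [0.1, 0.3, 0.1]
finger_gap: 0.587
```

```bash
python3 st.py|head -1;python3 - <<'E'
from h import *
s,c=snap('wrist','w62.png')
i=c['img'][200:390,180:380,::-1];cv2.imwrite('pics/c62.png',cv2.resize(i,(600,570),interpolation=cv2.INTER_CUBIC))
E
```

```text
[0.5283 0.2838 0.0125] yaw 84.28 tilt [-0.1184 -0.0351] 0.587 64.1167
```

View pics/c62.png

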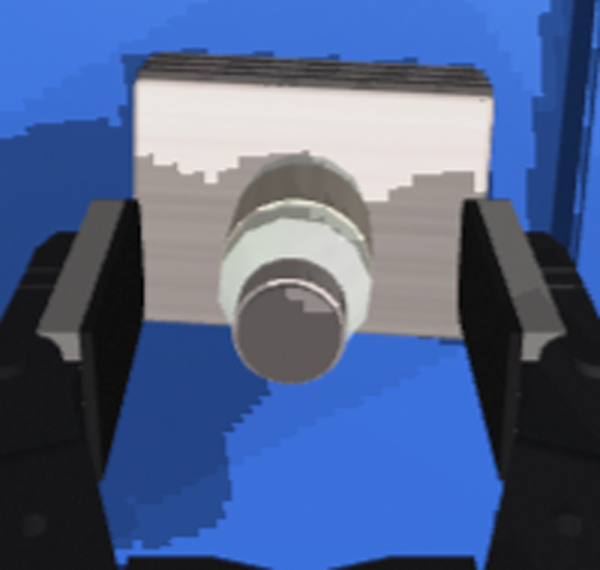

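Released and standing upright on the block. Rising straight up.

Emit:
play_rows(
  rows=[0,0,0.008,0,0.05,0,0,0.012,0,0.05,0,0,0.02,0,0.05,0,0,0.025,0,0.05,0,0,0.025,0,0.05,0,0,0.025,0,0.06,0,0,0.015,0,0.0854,0,0,0,0,0.0854,0,0,0,0,0.0854],
)

```text
time: 64.92
tool_pos: [0.5267, 0.2831, 0.1557]
eef_rot: [0.741, 0.669, -0.054, -0.026]
wrist_force: [0.1, 0.1, 0.1]
finger_gap: 1.001
```

```bash
python3 st.py|head -1;python3 - <<'E'
from h import *
s,c=snap('wrist','w63.png')
E
```

```text
[0.5267 0.2831 0.1557] yaw 84.28 tilt [-0.1157 -0.0339] 1.001 64.9167
```

View pics/w63.png

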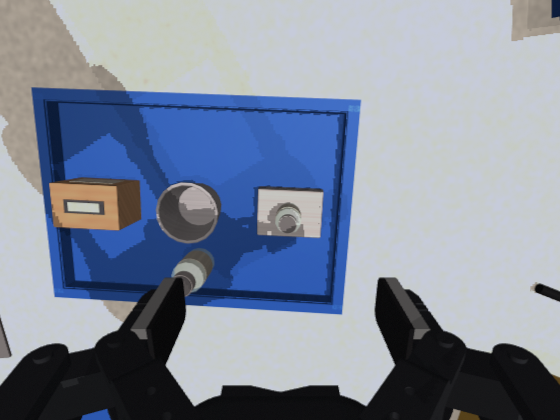

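```bash
python3 - <<'E'
from h import *
s,c=snap('wrist','w64.png')
i=c['img'][170:300,150:340,::-1];cv2.imwrite('pics/c64.png',cv2.resize(i,(760,520),interpolation=cv2.INTER_CUBIC))
print('sv',tf(cast(c,s,[(289,222)],.066)),'cup',tf(cast(c,s,[(188,212)],.044)),'lv',tf(cast(c,s,[(183,281)],.064)))
B=cast(c,s,[(258,187),(323,191),(321,238),(257,235)],.026);print('block',tf(B),tf(B.mean(0)))
B=cast(c,s,[(51,183),(116,185),(117,229),(55,226)],.049);print('carton',tf(B),tf(B.mean(0)))
snap('top','tz.png');snap('side','sz.png')
E
```

```text
sv [[-0.3 90.7]] cup [[0.8 1. ]] lv [[57.3  1.9]]
block [[-21.9  60.5]
 [-21.1 120. ]
 [ 23.5 121.2]
 [ 23.8  60.9]] [[ 1.1 90.7]]
carton [[ -20.  -117.5]
 [ -21.   -59.9]
 [  18.3  -61.5]
 [  18.6 -118. ]] [[ -1.  -89.2]]
```

View pics/c64.png

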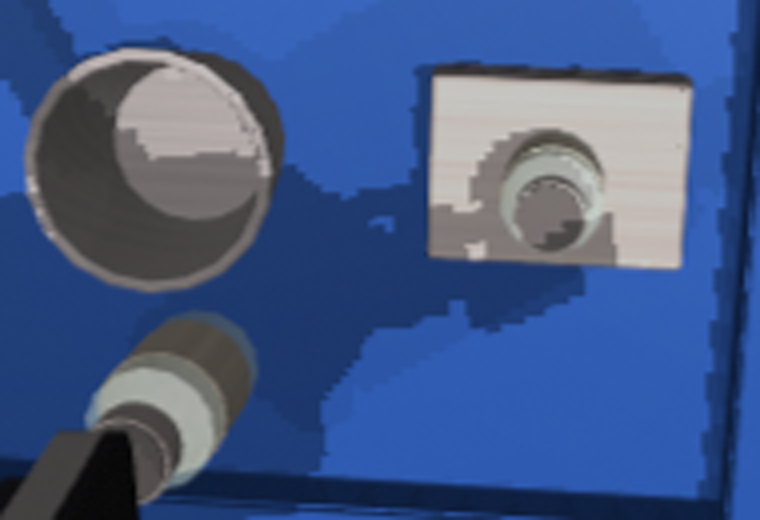

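View pics/tz.png

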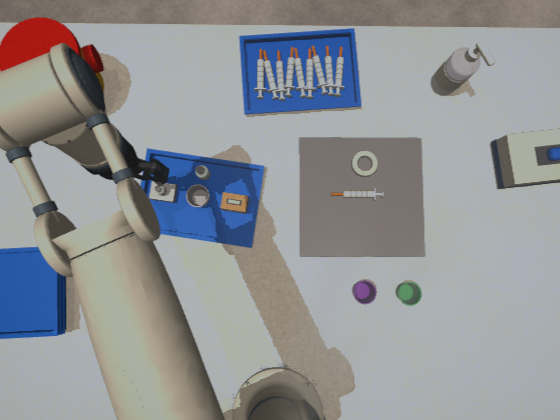

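View pics/sz.png

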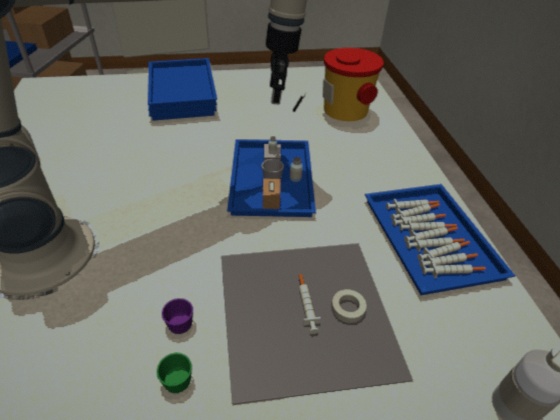

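All five things stand as asked: the small vial is upright on the block, and the tape (364,163) and syringe (357,194) sit at the same top-view pixels as at the start. Handing in.

```bash
python3 -c "
from workcell import close_job
print(close_job())"
```

```text
the job is handed in; nothing more can be done
None
```

The tray is set as asked and the job was handed in at about 65 s, with the gripper open and clear above it. The hand-in reported no verdict.

My last camera measurements in the tray frame (x behind, y left, in mm):

| Item | Target | Measured |
|---|---|---|
| Cool block | (0, 90) | (1, 90.5) |
| Steel cup | (0, 0) | (0 to 1, 0 to 1) |
| Swab carton | (0, -90) | (-1, -89) |
| Large vial | (60, 0) | (61, 0) |
| Small vial, on the block | (0, 90) | (0 to 1.5, 89 to 91) |

- **Alignment:** the block and carton lie square to the row within about 1–2°. Both vials stand upright and neither tipped.
- **Left alone:** the tape roll and loose syringe sit at the same pixels in the top view as at the start, and the green and purple cups were not touched.

Things that disagreed or went wrong:

- **Finger length:** the finger ends stood about 27 mm behind the reported TCP. The first close therefore passed above the block without touching it, and I set the grasp heights from the camera views after that.
- **Tool tilt:** fast moves tilted the tool, mostly by up to about 6–7° and briefly by about 11°. I turned and reversed the arm twice in free air to bring it back. The last carry ended about 7° off, but the vial was only about 3° off when I set it down.
- **Large vial reading:** in the final wrist view a finger partly hid the large vial, and that view read (57, 2). The table uses the clear view taken just after I released it.

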